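# Grade the hand-exercise rollers down the shower-bench ramp

## Robot

A 7-joint arm with a two-finger parallel gripper is mounted at the origin on the work surface. World frame = base frame: x ahead of the robot, y to its left, z up, the work surface at z = 0. Lengths are in m, angles in rad, forces in N, time in s.
With the tool pointing down it reaches from about 0.4 to 0.85 m from the base axis. Payload 4.5 kg.
Tool frame: the origin (TCP) lies between the finger pads; the fingertips stand 25 mm ahead of it and the grasp point (between the pads) lies 6 mm ahead of it (r.tips_ahead is the distance from the TCP to the fingertips, in m); z points along the fingers, y is the direction in which the jaws open and shut (so a half turn about z gives the same grasp; the last joint's range is limited). The gripper opens to 88 mm and grips with 3 to 60 N. Pads are 18 mm wide; open, the fingers measure 123 mm over their backs; the gripper's body (75 mm by 187 mm) begins 45 mm behind the grasp point.
Start: joints at [1.219, 0.689, -0.195, 1.565, 0.157, 0.902, -0.215], TCP at [0.235, -0.579, 0.264] pointing down, gripper open.
Joint ranges: [-3.01, 3.01], [-0.46, 2.08], [-1.47, 1.51], [0.13, 2.56], [-1, 4.14], [0.04, 2.09], [-2.66, 2.66]. Speed limits (rad/s): [2.57, 2.57, 3.14, 3.14, 3.14, 3.14, 3.14].

## Interface

Orientations are given as a unit quaternion [x, y, z, w].
In Python, from plant import r, imaging gives the robot as it stands.
- The arm moves only by the tool send_rows, never from a script. Its argument "moves" is one flat list of numbers, 6 for each row, row after row: the shift along the tool's x, y, z in m, then the turn, a rotation vector about the tool's x, y, z in degrees. A call has exactly 5 rows; each row is the pose to reach, as a shift and turn from the pose measured when the call began, along the tool's axes at that moment; what a row does not reach only later rows make up. A row lasts 1/12 s, in which the tool goes at most 41.7 mm and 7.16 degrees, less where a joint would pass 70% of its speed; a pose out of reach is approached as far as the arm can. A call with a gripper value outside its range is refused whole. "claw" is the closure, from -1 (fully open) to 1 (shut), so that 0 is half open, set as the call begins (left out, the last holds). The fingers move at their own pace and stop on an object; "grip_force" is the grip in N (left out, the last holds). Time passes only in rows, so rows that repeat a pose let the fingers close, or fill a call up. It gives the time, the measured TCP pose, the force and the opening at its end, in the units of the state.
- r.get_state(): the state, without advancing time (a new reading comes with each control period).
- imaging.snapshot(name): name is "scene" or "top"; returns a dict with "image" (384x512x3 uint8, red, green, blue), "depth" (384x512 float32, m along the optical axis (not along the pixel's ray), 0 where there is no reading), "mtx" (3x3 intrinsics, pixels), "D" ([k1, k2, p1, p2, k3] as OpenCV has them; the pictures are not rectified), "rvec" (rotation vector, rad) and "tvec" (3), from world to camera coordinates, as OpenCV has them. Camera axes: x right, y down, z forward; pixel columns grow to the right and rows downward; lengths in m; the calibration is good to about 2 mm. A picture is of the moment at which its call begins.
- r.finish_job(): hands the job in, once; it reports no verdict.
Trained networks look in a picture, given as the dict that the camera call returned (one of the last four; its "shot" number tells which), for a name from the list of things; names that differ only in an ending like _2 or _b are one class to them, and where a whole thing is asked for, a point or a joint stands for the part that bears it (a point fixed in the world has none). Each returns a list of dicts, best first, with "score" (0 to 1); they miss things now and then, are a little off and sometimes report something else, mostly with a low value. They report only what shows in the picture. A call takes as long as a camera call.
- imaging.look_for(query, picture): "box" ([centre column, centre row, width, height] as shares, 0 to 1, of the picture: columns of its width, rows of its height, round what is visible of it).
- imaging.silhouettes(query, picture): "pixels" (384x512 bool, what is visible of it) and "box" ([centre column, centre row, width, height] as shares, 0 to 1, of the picture: columns of its width, rows of its height, round what is visible of it).
- imaging.pinpoint(query, picture): "point" ([column, row] as shares, 0 to 1, of the picture: columns of its width, rows of its height: a listed point, or the origin of a listed thing).
The state is a dict: "clock": time; "q": joint angles; "qd": joint speeds; "joint_torque": joint torques, N m; "tool_pos": TCP position; "eef_rot": TCP orientation; "contact_force": force on the tool from outside, world axes, zero at the start; "moment": the same for the moment, N m; "opening": opening from 0.0 (shut) to 1.0 (fully open).
Only numpy, scipy, OpenCV 4.12 (cv2) and the standard library are available. Lean on these libraries where they do the work, as an engineer would, in place of code of your own. Each camera call takes 0.05 s, during which the arm holds its last target.

## Task

Clear the stub of old soap off the top of the white sorting ramp into the steel waste bin. Then pick up the scoop by its orange grip and tip it over the top of the ramp, so that the three hand-exercise rollers roll down and each lodges in the slot of its own length (short, medium, long going downhill). Finally stand the empty scoop upright back on its grey mat, about the middle, and leave the cup, shaver dock, hearing-aid box and comb where they are.

Things in the scene. Friction and masses are not known exactly. Their poses are not given: they have to be found in the camera images.
- ramp: White fixed ramp. Origin: on the bench, on the centre line, under the line where landing ends and slots begin; +x downhill (6 degrees), y across, z up. x = -100 to 0 mm: plain landing; then short, medium, long slot between walls 82 mm apart (90 outside), 22 above the slope; end wall at x = 225, 66 high. Longer rollers ride on the blue rails beside the narrower slots if rolling near the centre.
- landing (a point): Middle of the landing's floor surface, at ramp x = -50 mm, z = 65 mm; axes level, as the ramp's. Floor z = 70 mm at ramp x = -100 (uphill end, open), 59 mm at x = 0. Side walls 22 mm above the floor, 106 mm apart inside (114 outside) from x = -100 to -55, funnelling to 82 mm apart at x = -14, then straight.
- slot_short (a point): Middle of the floor of the short slot's pocket, 22 mm above the bench and 30 to 37 mm below the slope (a roller lying there has its centre 12 mm higher). Slot: ramp x = 0 to 70 mm, 36 mm wide across the ramp.
- slot_medium (a point): Middle of the floor of the medium slot's pocket, 14 mm above the bench. Slot: ramp x = 75 to 146 mm, 58 mm wide across the ramp.
- slot_long (a point): Middle of the floor of the long slot's pocket, 6 mm above the bench. Slot: ramp x = 150 to 223 mm, 82 mm wide across the ramp.
- soap_center (a point): Centre of a cream hard stub of soap, 34 x 26 x 30 mm (x, y, z), about 30 g, lying on the ramp's landing, its base flat on the slope. Frame at the start: level, x along the ramp downhill; the block leans with the slope relative to it (turned 6 degrees about y, +x end down).
- waste_bin: Fixed open steel bin, 130 x 130 mm, 70 mm high, walls and floor 4 to 5 mm; origin at the centre of its underside.
- mat: Fixed flat grey mat 220 x 160 x 4 mm, long side along its x; origin at the centre of its underside.
- scoop_grip (a point): Middle of the orange upright fin of the pale aqua scoop (loose, 140 g, on the mat). Fin 12 mm thick (x), 40 wide (y), top 20 mm above this point; cross plate 24 below. x towards the open nose, 81 mm ahead; closed back 64 behind; flat underside 64 below. Trough 83 mm wide (inside 78), walls 26 high. Floor flat, 3 mm thick; its last 30 mm rise 12 degrees to 9 mm, so rollers stay until tipped more.
- roller_short_center (a point): Centre of the short yellow hard roller, a plain cylinder 24 mm in diameter and 30 mm long, about 16 g, lying loose across the scoop, axis along its own y. The order of the rollers from nose to back varies.
- roller_medium_center (a point): Centre of the medium green hard roller, a plain cylinder 24 mm in diameter and 52 mm long, about 28 g, lying loose across the scoop, axis along its own y. The order of the rollers from nose to back varies.
- roller_long_center (a point): Centre of the long red hard roller, a plain cylinder 24 mm in diameter and 74 mm long, about 40 g, lying loose across the scoop, axis along its own y. The order of the rollers from nose to back varies.
- cup: Bystander: frosted cup, 72 mm across, 95 mm high, loose; origin under its centre.
- shaver_dock: Bystander: white shaver dock, 80 x 70 mm, 106 mm high, loose; origin under its centre.
- aid_box: Bystander: closed grey and blue box for hearing-aid parts, 70 x 100 x 37 mm, loose; origin under its centre.
- comb: Bystander: black comb, 170 x 31 x 5 mm, lying flat, loose; origin under its middle, x along it.

How it is judged:
By the outcome, as a careful person would: the job done as asked, in the order asked, and still so for the second after the job is handed in, with the robot touching nothing.
It also fails if it takes over 69 s, if anything falls off the work surface, if the arm or the gripper's body presses on something with over 40 N, if the wrist force passes 120 N, or if a joint passes its speed limit or range.

## Working session

There is one attempt and no reset: what is moved stays moved. The work goes in short steps, Python scripts to look and compute and a tool call to move; the robot and the scene stay as the last step left them, time stands still between calls to the robot, and variables do not carry over. Pictures are saved under pics/ and viewed, and the job is handed in when it is done.

Besides the shell and the picture viewer there is one more tool, called in YAML: its name, and indented under it one key for each argument. send_rows: Moves the arm, as the interface text tells. Its arguments: {"type":"object","properties":{"moves":{"type":"array"},"claw":{"type":"number"},"grip_force":{"type":"number"}},"required":["moves"]}

```bash
ls; mkdir -p pics; cat > h.py <<'E'
import numpy as np, cv2
from scipy.spatial.transform import Rotation as R
from plant import r, imaging
def save(s,n):
    cv2.imwrite('pics/'+n+'.png',cv2.cvtColor(s['image'],cv2.COLOR_RGB2BGR))
def cam(s):
    Rm=cv2.Rodrigues(np.array(s['rvec'],float))[0]; return Rm,np.array(s['tvec'],float).ravel()
def und(s,px):
    return cv2.undistortPoints(np.array(px,float).reshape(-1,1,2),np.array(s['mtx'],float),np.array(s['D'],float)).reshape(-1,2)
def onz(s,px,z):
    Rm,t=cam(s); n=und(s,px); d=np.c_[n,np.ones(len(n))]@Rm; c=-Rm.T@t
    return c+d*((z-c[2])/d[:,2])[:,None]
def dep(s,px):
    px=np.array(px,float).reshape(-1,2); Rm,t=cam(s); n=und(s,px)
    z=s['depth'][px[:,1].astype(int),px[:,0].astype(int)]
    return (np.c_[n,np.ones(len(n))]*z[:,None]-t)@Rm
def cloud(s,mask):
    v,u=np.nonzero(mask&(s['depth']>0)); return dep(s,np.c_[u,v])
def proj(s,P):
    return cv2.projectPoints(np.array(P,float).reshape(-1,3),np.array(s['rvec'],float),np.array(s['tvec'],float),np.array(s['mtx'],float),np.array(s['D'],float))[0].reshape(-1,2)
E
python3 - <<'E'
from h import *
a=imaging.snapshot('scene');b=imaging.snapshot('top')
save(a,'s0');save(b,'t0')
st=r.get_state();print(st)
for s in(a,b):
    Rm,t=cam(s);print(-Rm.T@t,Rm[2])
    for q in ['ramp','landing','slot_short','slot_medium','slot_long','soap_center','waste_bin','mat','scoop_grip','roller_short_center','roller_medium_center','roller_long_center','cup','shaver_dock','aid_box','comb']:
        o=imaging.pinpoint(q,s)
        print(q,[(np.round(np.array(x['point'])*[512,384],1).tolist(),round(x['score'],2),dep(s,np.clip(np.array(x['point'])*[512,384],0,[511,383])).round(3).tolist()) for x in o[:2]])
E
```

```text
pics
{'clock': 0.1, 'q': array([ 1.21879588,  0.68989744, -0.19454716,  1.56622445,  0.1573219 ,
        0.90251072, -0.21511157]), 'qd': array([-1.64913838e-03, -1.58064623e-03,  8.38182763e-05, -2.27648414e-03,
        1.48347878e-03, -8.76814413e-04,  9.63255479e-04]), 'joint_torque': array([-3.32632684e-03, -5.28501678e+01, -1.27179611e+00, -1.53837579e+01,
       -5.26479003e-02,  1.95333509e-03,  3.91230583e-05]), 'tool_pos': array([ 0.23496195, -0.57858856,  0.26299672]), 'eef_rot': array([ 9.81442712e-01,  1.91753818e-01, -2.16762618e-04, -7.93375207e-04]), 'contact_force': array([ 0.2568587 ,  0.18909232, -0.21646061]), 'moment': array([-0.03391056,  0.00522705,  0.05330922]), 'opening': 0.9971829637524264}
[1.19524026 0.81434963 1.00811149] [-0.42735607 -0.5912267  -0.68397206]
ramp [([218.4, 143.7], 0.74, [[0.561, -0.309, 0.057]]), ([282.7, 204.7], 0.61, [[0.574, 0.071, 0.063]])]
landing [([292.5, 199.2], 0.66, [[0.55, 0.086, 0.083]])]
slot_short [([277.1, 192.4], 0.64, [[0.525, -0.018, 0.02]])]
slot_medium [([261.4, 182.5], 0.75, [[0.532, -0.095, 0.011]])]
slot_long [([24
[... 1502 characters left out ...]
1], 0.4, [[0.537, 0.068, 0.091]])]
waste_bin [([224.7, 212.3], 0.66, [[0.543, 0.08, 0.093]]), ([366.5, 222.9], 0.57, [[0.513, -0.38, -0.001]])]
mat [([137.3, 234.4], 0.75, [[0.471, 0.368, 0.001]]), ([322.3, 157.4], 0.51, [[0.722, -0.228, 0.037]])]
scoop_grip [([133.2, 230.8], 0.78, [[0.483, 0.368, 0.054]])]
roller_short_center [([143.6, 229.9], 0.5, [[0.486, 0.341, 0.028]])]
roller_medium_center [([118.4, 228.8], 0.53, [[0.489, 0.424, 0.026]])]
roller_long_center []
cup [([226.3, 216.4], 0.22, [[0.53, 0.075, 0.092]])]
shaver_dock [([252.1, 145.5], 0.79, [[0.762, -0.003, 0.019]])]
aid_box [([323.9, 156.9], 0.89, [[0.723, -0.233, 0.038]])]
comb [([205.6, 149.0], 0.86, [[0.753, 0.15, -0.003]])]
```

```bash
python3 - <<'E'
import cv2
a=cv2.imread('pics/s0.png');b=cv2.imread('pics/t0.png')
cv2.imwrite('pics/s0c.png',cv2.resize(a[120:320,170:470],None,fx=2.6,fy=2.6,interpolation=cv2.INTER_CUBIC))
cv2.imwrite('pics/t0c.png',cv2.resize(b[110:290,80:400],None,fx=2.5,fy=2.5,interpolation=cv2.INTER_CUBIC))
E
```

```text
(no output)
```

View pics/s0c.png

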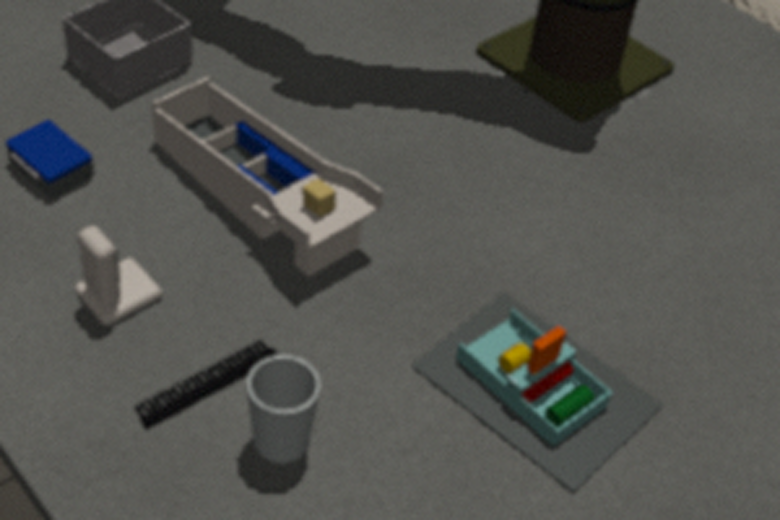

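View pics/t0c.png

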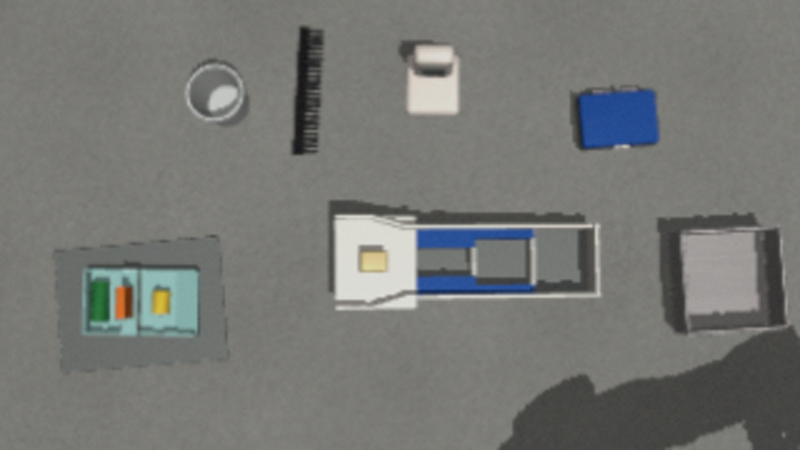

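The scene shows the scoop on the mat with its open nose toward the ramp (−y). From the nose the rollers are yellow, red (under the fin), then green. The soap is on the landing and the bin is beyond the ramp's lower end. Next I measure poses precisely.

```bash
python3 - <<'E'
from h import *
for n in('scene','top'):
    s=imaging.snapshot(n); np.savez('pics/'+n+'0.npz',**{k:v for k,v in s.items()})
    for q in ['ramp','soap_center','waste_bin','mat','scoop_grip','roller_short_center','roller_medium_center','roller_long_center']:
        o=imaging.silhouettes(q,s)
        for x in o[:2]:
            m=x['pixels']; P=cloud(s,m)
            print(n,q,round(x['score'],2),m.sum(),(np.array(x['box'])*[512,384,512,384]).round(1), 'med',np.median(P,0).round(3),'lo',np.percentile(P,3,0).round(3),'hi',np.percentile(P,97,0).round(3))
            if x is o[0]: np.save(f'pics/m_{n}_{q}.npy',m)
E
```

```text
scene ramp 0.58 3005 [274.4 188.5  90.5  76.2] med [ 0.537 -0.033  0.049] lo [ 0.485 -0.208  0.003] hi [0.592 0.111 0.082]
scene waste_bin 0.66 1425 [218.7 137.9  47.6  37.4] med [ 0.512 -0.386  0.034] lo [ 0.453 -0.445 -0.001] hi [ 0.583 -0.31   0.068]
scene waste_bin 0.25 78 [378.9 269.1  17.3   9.9] med [0.487 0.391 0.026] lo [0.457 0.386 0.021] hi [0.515 0.395 0.032]
scene mat 0.74 2060 [375.9 270.3  97.5  73.8] med [0.511 0.409 0.003] lo [ 0.402  0.271 -0.002] hi [0.562 0.483 0.007]
scene scoop_grip 0.83 1168 [376.6 266.   57.7  51.5] med [0.495 0.382 0.019] lo [0.443 0.302 0.004] hi [0.527 0.443 0.087]
scene scoop_grip 0.59 1487 [220.  136.4  48.5  40. ] med [ 0.514 -0.389  0.034] lo [ 0.452 -0.445 -0.001] hi [ 0.584 -0.31   0.069]
scene roller_short_center 0.66 100 [370.3 256.4  10.7  13.5] med [0.49  0.346 0.026] lo [0.471 0.333 0.01 ] hi [0.499 0.355 0.032]
scene roller_short_center 0.42 2889 [272.6 187.4  89.1  76.3] med [ 0.539 -0.034  0.049] lo [ 0.487 -0.208  0.004] hi [0.593 0.111 0.081]
scene roller_medium_center 0.73 205 [390.5 277.6  17.   15.7] med [0.49  0.426 0.02
[... 729 characters left out ...]
 0.489 -0.207  0.004] hi [0.584 0.108 0.082]
top scoop_grip 0.6 1036 [137.8 231.2  45.7  27.5] med [0.485 0.364 0.011] lo [0.444 0.298 0.003] hi [0.523 0.439 0.087]
top roller_short_center 0.56 3163 [267.9 214.5 104.   41.6] med [ 0.54  -0.038  0.052] lo [ 0.49  -0.206  0.004] hi [0.585 0.108 0.083]
top roller_medium_center 0.7 94 [119.4 232.2  11.4  19.6] med [0.482 0.418 0.028] lo [0.463 0.41  0.019] hi [0.504 0.429 0.034]
top roller_medium_center 0.34 3105 [267.6 213.3 105.7  40.2] med [ 0.54  -0.041  0.051] lo [ 0.491 -0.206  0.004] hi [0.585 0.105 0.082]
top roller_long_center 0.68 3128 [266.7 212.5 104.   39.3] med [ 0.54  -0.041  0.051] lo [ 0.49  -0.207  0.003] hi [0.587 0.105 0.082]
```

```bash
cat > ov.py <<'E'
from h import *
def T(x,y,yaw,z=0):
    M=np.eye(4);M[:3,:3]=R.from_euler('z',yaw,degrees=True).as_matrix();M[:3,3]=[x,y,z];return M
def fl(x): return 59.5-x*np.tan(np.radians(6))
def ramp_lines():
    L=[]
    for s in(1,-1):
        o=[(-100,57*s,fl(-100)+22),(-55,57*s,fl(-55)+22),(-14,45*s,fl(-14)+22),(225,45*s,fl(225)+22)]
        L+= [o]
        L+= [[(-100,57*s,0),(-100,57*s,fl(-100)+22)]]
    L+=[[(-100,57,fl(-100)),(-100,-57,fl(-100))],[(225,45,66),(225,-45,66)],
        [(0,41,fl(0)),(0,-41,fl(0))]]
    L+=[[(0,18,fl(0)),(70,18,fl(70)),(70,-18,fl(70)),(0,-18,fl(0))],[(75,29,fl(75)),(146,29,fl(146)),(146,-29,fl(146)),(75,-29,fl(75)),(75,29,fl(75))]]
    return L
def rect(a,b,z): return [(a,b,z),(a,-b,z),(-a,-b,z),(-a,b,z),(a,b,z)]
def scoop_lines(): # origin under grip
    h=26
    L=[[(81,41.5,9),(81,-41.5,9)],[(-64,41.5,h),(-64,-41.5,h)],[(-64,41.5,0),(-64,-41.5,0)]]
    for s in(1,-1): L+=[[(-64,41.5*s,h),(81,41.5*s,h)],[(-64,41.5*s,0),(81,41.5*s,0)]]
    L+=[[(6,20,84),(6,-20,84),(-6,-20,84),(-6,20,84),(6,20,84)]]
    return L
def draw(img,s,L,M,k,off,c):
    for l in L:
        P=np.array(l)/1000@M[:3,:3].T+M[:3,3]
        # subdivide
        Q=np.concatenate([np.linspace(P[i],P[i+1],8) for i in range(len(P)-1)])
        p=(proj(s,Q)-off+0.5)*k-0.5
        cv2.polylines(img,[np.round(p*16).astype(np.int32).reshape(-1,1,2)],False,c,1,cv2.LINE_AA,4)
def crop(s,x0,y0,x1,y1,k):
    return cv2.resize(cv2.cvtColor(s['image'],cv2.COLOR_RGB2BGR)[y0:y1,x0:x1],None,fx=k,fy=k,interpolation=cv2.INTER_CUBIC)
E
cat > d1.py <<'E'
from ov import *
import sys
ra=T(*eval(sys.argv[1])); sc=T(*eval(sys.argv[2]),z=.004);ma=T(*eval(sys.argv[3]));bi=T(*eval(sys.argv[4])); so=T(*eval(sys.argv[5])); 
def go(s,boxes,name):
    ims=[]
    for b in boxes:
        k=b[4]; im=crop(s,*b[:4],k); off=np.array(b[:2])
        draw(im,s,ramp_lines(),ra,k,off,(0,0,255)); draw(im,s,scoop_lines(),sc,k,off,(0,0,255))
        draw(im,s,[rect(110,80,4)],ma,k,off,(0,255,255)); draw(im,s,[rect(65,65,70),rect(65,65,0)],bi,k,off,(0,255,0))
        Ms=so.copy(); Ms[2,3]=.065+.0; Ms[:3,:3]=so[:3,:3]@R.from_euler('y',6,degrees=True).as_matrix()
        draw(im,s,[rect(17,13,30),rect(17,13,0)],Ms,k,off,(255,0,255))
        ims.append(im)
    w=max(i.shape[1] for i in ims); ims=[cv2.copyMakeBorder(i,0,0,0,w-i.shape[1],cv2.BORDER_CONSTANT) for i in ims]
    cv2.imwrite('pics/'+name+'.png',np.vstack(ims))
t=dict(np.load('pics/top0.npz',allow_pickle=True)); s=dict(np.load('pics/scene0.npz',allow_pickle=True))
go(t,[(205,185,330,245,6),(95,200,180,265,4)],sys.argv[6]+'t'); go(s,[(215,140,325,230,4),(320,225,430,315,3)],sys.argv[6]+'s'); go(t,[(335,190,405,260,4)],sys.argv[6]+'b')
E
python3 d1.py "(.538,.011,-90)" "(.484,.374,-90)" "(.48,.373,-90)" "(.515,-.385,-90)" "(.539,.068,-90)" o1
```

```text
(no output)
```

View pics/o1t.png

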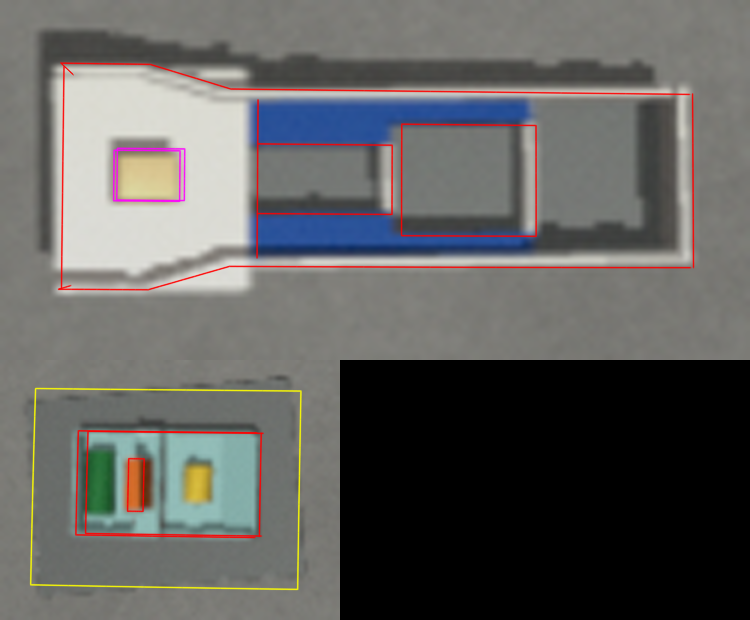

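View pics/o1s.png

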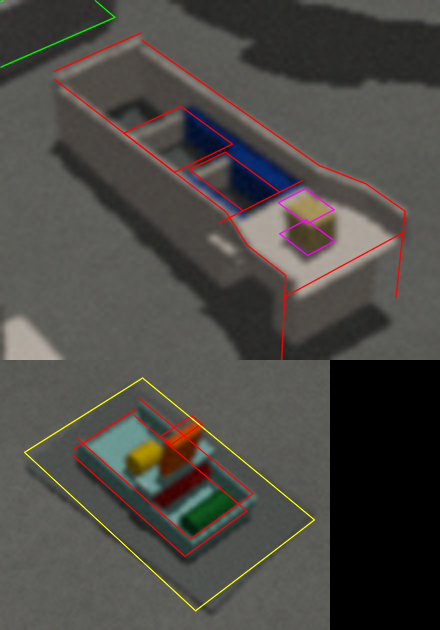

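View pics/o1b.png

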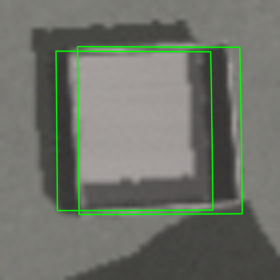

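The overlays fit to within about a pixel. I refine them by maximising edge strength along the model lines.

```bash
cat > fit.py <<'E'
from ov import *
from scipy.optimize import minimize
from scipy.ndimage import map_coordinates
t=dict(np.load('pics/top0.npz',allow_pickle=True)); s=dict(np.load('pics/scene0.npz',allow_pickle=True))
def grad(c):
    g=cv2.GaussianBlur(c['image'].astype(np.float32),(0,0),0.8)
    return np.sqrt(sum(cv2.Sobel(g[...,i],cv2.CV_32F,1,0)**2+cv2.Sobel(g[...,i],cv2.CV_32F,0,1)**2 for i in range(3)))
G={'t':grad(t),'s':grad(s)}
def pts(L):
    return np.concatenate([np.concatenate([np.linspace(l[i],l[i+1],max(3,int(np.linalg.norm(np.subtract(l[i+1],l[i]))/2))) for i in range(len(l)-1)]) for l in L])/1000
def fit(L,p0,z=0,cams='ts'):
    P=pts(L)
    def f(p):
        M=T(p[0]/1e3,p[1]/1e3,p[2],z);Q=P@M[:3,:3].T+M[:3,3]
        v=0
        for k in cams:
            c={'t':t,'s':s}[k]; uv=proj(c,Q); v-=map_coordinates(G[k],[uv[:,1],uv[:,0]],order=1,mode='nearest').mean()/G[k].max()
        return v
    best=None
    for dx in(-3,0,3):
        for dy in(-3,0,3):
            for a in(-2,0,2):
                o=minimize(f,[p0[0]*1e3+dx,p0[1]*1e3+dy,p0[2]+a],method='Nelder-Mead',options=dict(initial_simplex=np.array([p0[0]*1e3+dx,p0[1]*1e3+dy,p0[2]+a])+np.array([[0,0,0],[2,0,0],[0,2,0],[0,0,1]])))
                if best is None or o.fun<best.fun: best=o
    return best.x.round(2),round(best.fun,3)
if __name__=='__main__':
    rl=ramp_lines()
    for c in('t','s','ts'):
        print(c,'ramp',fit(rl,(.538,.013,-90),cams=c),'scoop',fit(scoop_lines(),(.484,.374,-90),.004,c),'mat',fit([rect(110,80,4)],(.48,.373,-86),0,c),'bin',fit([rect(65,65,70)],(.515,-.385,-88),0,c))
E
python3 fit.py
```

```text
t ramp (array([540.15,  16.59, -88.63]), np.float64(-0.475)) scoop (array([484.22, 375.96, -90.98]), np.float64(-0.341)) mat (array([482.79, 372.76, -83.84]), np.float64(-0.092)) bin (array([ 517.94, -378.81,  -87.48]), np.float64(-0.347))
s ramp (array([541.18,  17.34, -87.98]), np.float64(-0.315)) scoop (array([489.28, 380.98, -90.8 ]), np.float64(-0.28)) mat (array([485.49, 378.74, -84.28]), np.float64(-0.134)) bin (array([ 513.25, -373.03,  -90.08]), np.float64(-0.24))
ts ramp (array([540.43,  16.65, -88.51]), np.float64(-0.779)) scoop (array([485.32, 379.93, -89.39]), np.float64(-0.589)) mat (array([484.12, 377.6 , -84.42]), np.float64(-0.201)) bin (array([ 519.83, -377.59,  -85.43]), np.float64(-0.548))
```

```bash
python3 d1.py "(.5403,.0165,-88.5)" "(.4845,.3765,-90.5)" "(.4835,.375,-84.2)" "(.518,-.379,-87)" "(.539,.069,-88.5)" o2
```

```text
(no output)
```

View pics/o2t.png

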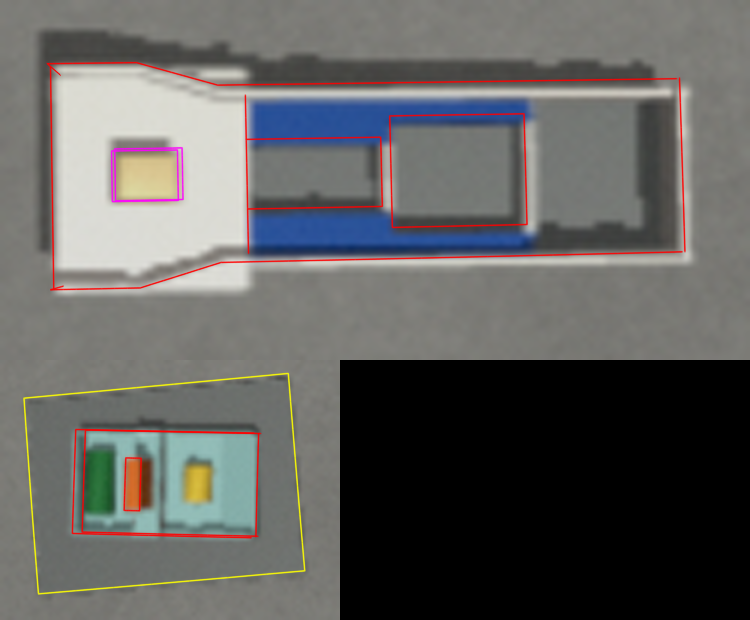

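View pics/o2s.png

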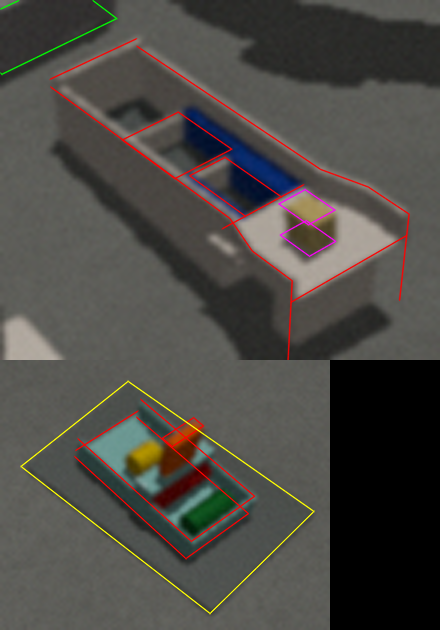

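Refined by eye from the residuals. Ramp origin is (0.538, 0.0155) with yaw −89.2°, the scoop grip is at (0.4845, 0.376) with yaw −90.5°, and the soap is at (0.5375, 0.068). Next I write the move helper.

```bash
cat > mv.py <<'E'
from h import *
import sys
def down(a,tilt=0):  # tool x at world angle a deg, z down ; tilt: extra rotation about world x (deg) applied after
    Rd=R.from_matrix(np.array([[np.cos(np.radians(a)),np.sin(np.radians(a)),0],[np.sin(np.radians(a)),-np.cos(np.radians(a)),0],[0,0,-1]]).T)
    return R.from_rotvec([tilt,0,0],degrees=True)*Rd
def plan(p,Rt,n=5,mm=40,deg=7):
    st=r.get_state(); Rc=R.from_quat(st['eef_rot']); pc=np.array(st['tool_pos'])
    d=Rc.inv().apply(np.array(p)-pc)*1000; w=(Rc.inv()*Rt).as_rotvec(degrees=True)
    N=max(np.linalg.norm(d)/mm,np.linalg.norm(w)/deg,1)
    print('t',round(st['clock'],2),'pos',pc.round(4),'F',np.round(st['contact_force'],1),'open',round(st['opening'],3),'rows needed',round(N,1))
    print('TOTAL mm',d.round(1),'deg',w.round(1))
    for i in range(1,n+1):
        k=min(1,i/N); print(', '.join(f'{x:.4g}' for x in list((d*k/1000).round(4))+list((w*k).round(1))))
if __name__=='__main__':
    a=eval(sys.argv[1]); kw=eval(sys.argv[2]) if len(sys.argv)>2 else {}
    plan(a[:3],down(*a[3:]),**kw)
E
python3 mv.py "(.5375,.068,.18,90)"
```

```text
t 2.6 pos [ 0.2352 -0.5791  0.2638] F [ 0.4  0.5 -0.6] open 1.001 rows needed 18.0
TOTAL mm [ 523.6 -485.8   83.7] deg [  0.    0.  -67.9]
0.0291, -0.027, 0.0047, 0, 0, -3.8
0.0582, -0.054, 0.0093, 0, 0, -7.6
0.0874, -0.0811, 0.014, 0, 0, -11.3
0.1165, -0.1081, 0.0186, 0, 0, -15.1
0.1456, -0.1351, 0.0233, 0, 0, -18.9
```

send_rows:
  moves: [0.03, -0.027, 0, 0, 0, -4, 0.06, -0.054, 0, 0, 0, -8, 0.09, -0.081, 0, 0, 0, -12, 0.12, -0.108, 0, 0, 0, -16, 0.15, -0.135, 0, 0, 0, -20]
  claw: -0.14
  grip_force: 20

```text
clock: 3.02
tool_pos: [0.3239, -0.3959, 0.2639]
eef_rot: [0.933, 0.361, 0.0, 0.0]
contact_force: [0.3, -0.4, 0.1]
opening: 0.644
```

```bash
python3 mv.py "(.5375,.068,.18,90)"; python3 -c "
from h import *
print(r.get_state()['q'])"
```

```text
t 3.02 pos [ 0.3239 -0.3959  0.2639] F [ 0.3 -0.4  0.1] open 0.644 rows needed 12.9
TOTAL mm [ 470.1 -199.6   83.9] deg [  0.    0.  -47.7]
0.0363, -0.0154, 0.0065, 0, 0, -3.7
0.0727, -0.0309, 0.013, 0, 0, -7.4
0.109, -0.0463, 0.0194, 0, 0, -11.1
0.1453, -0.0617, 0.0259, 0, 0, -14.8
0.1817, -0.0771, 0.0324, 0, 0, -18.4
[ 0.97819979  0.5489029  -0.28724858  1.90096818  0.22542716  0.72222197
 -0.27190063]
```

send_rows:
  moves: [0.036, -0.015, 0.006, 0, 0, -4, 0.073, -0.031, 0.013, 0, 0, -8, 0.109, -0.046, 0.019, 0, 0, -11, 0.145, -0.062, 0.026, 0, 0, -15, 0.182, -0.077, 0.032, 0, 0, -19]

```text
clock: 3.43
tool_pos: [0.4071, -0.215, 0.2318]
eef_rot: [0.86, 0.511, 0.0, 0.001]
contact_force: [0.3, -1.1, -0.1]
opening: 0.571
```

```bash
python3 mv.py "(.5375,.068,.17,90)"
```

```text
t 3.43 pos [ 0.4071 -0.215   0.2318] F [ 0.3 -1.1 -0.1] open 0.571 rows needed 7.9
TOTAL mm [310.9 -20.9  61.7] deg [  0.1   0.  -28.6]
0.0391, -0.0026, 0.0078, 0, 0, -3.6
0.0783, -0.0053, 0.0155, 0, 0, -7.2
0.1174, -0.0079, 0.0233, 0, 0, -10.8
0.1566, -0.0105, 0.0311, 0, 0, -14.4
0.1957, -0.0131, 0.0389, 0, 0, -18
```

send_rows:
  moves: [0.039, -0.003, 0.008, 0, 0, -4, 0.078, -0.005, 0.015, 0, 0, -8, 0.117, -0.008, 0.023, 0, 0, -12, 0.156, -0.01, 0.031, 0, 0, -16, 0.195, -0.013, 0.039, 0, 0, -20]

```text
clock: 3.85
tool_pos: [0.4899, -0.0358, 0.1926]
eef_rot: [0.757, 0.654, 0.0, 0.001]
contact_force: [0.9, -0.8, 0.6]
opening: 0.569
```

```bash
python3 mv.py "(.5375,.068,.14,90)"
```

```text
t 3.85 pos [ 0.4899 -0.0358  0.1926] F [ 0.9 -0.8  0.6] open 0.569 rows needed 3.1
TOTAL mm [109.6  31.9  52.6] deg [ 0.1  0.  -8.4]
0.0349, 0.0101, 0.0167, 0, 0, -2.7
0.0698, 0.0203, 0.0335, 0.1, 0, -5.3
0.1047, 0.0304, 0.0502, 0.1, 0, -8
0.1096, 0.0319, 0.0526, 0.1, 0, -8.4
0.1096, 0.0319, 0.0526, 0.1, 0, -8.4
```

send_rows:
  moves: [0.035, 0.01, 0.017, 0, 0, -3, 0.07, 0.02, 0.033, 0, 0, -6, 0.1, 0.029, 0.048, 0, 0, -8.4, 0.1096, 0.0319, 0.0526, 0, 0, -8.4, 0.1096, 0.0319, 0.0526, 0, 0, -8.4]

```text
clock: 4.27
tool_pos: [0.5381, 0.0718, 0.139]
eef_rot: [0.705, 0.709, 0.001, -0.0]
contact_force: [0.6, -0.3, 1.3]
opening: 0.571
```

```bash
python3 mv.py "(.5375,.068,.095,90)" "dict(mm=20)"; python3 - <<'E'
from ov import *
s=imaging.snapshot('scene');t=imaging.snapshot('top')
a=crop(s,230,150,350,250,4);b=crop(t,190,175,290,245,4)
b=cv2.copyMakeBorder(b,0,0,0,a.shape[1]-b.shape[1],cv2.BORDER_CONSTANT)
cv2.imwrite('pics/p1.png',np.vstack([a[:300],b]))
E
```

```text
t 4.27 pos [0.5381 0.0718 0.139 ] F [ 0.6 -0.3  1.3] open 0.571 rows needed 2.2
TOTAL mm [-3.9 -0.6 43.9] deg [ 0.1 -0.1  0.3]
-0.0018, -0.0003, 0.0199, 0, -0, 0.1
-0.0035, -0.0006, 0.0398, 0.1, -0.1, 0.3
-0.0039, -0.0006, 0.0439, 0.1, -0.1, 0.3
-0.0039, -0.0006, 0.0439, 0.1, -0.1, 0.3
-0.0039, -0.0006, 0.0439, 0.1, -0.1, 0.3
```

View pics/p1.png

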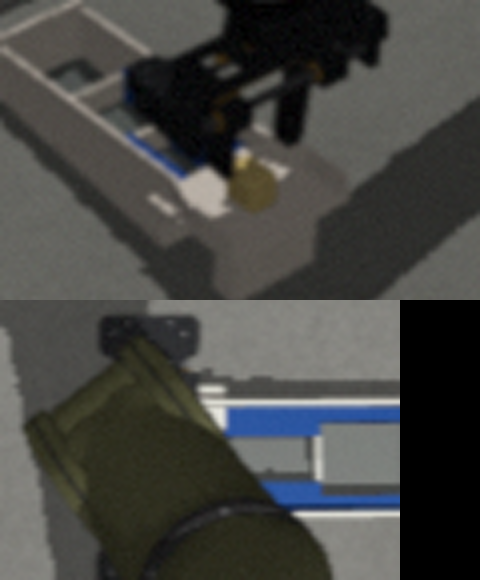

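The jaws straddle the soap, with the soap at (250,180) in the crop, so I descend.

send_rows:
  moves: [-0.002, 0, 0.016, 0, 0, 0, -0.004, 0, 0.032, 0, 0, 0, -0.004, 0, 0.044, 0, 0, 0, -0.004, 0, 0.044, 0, 0, 0, -0.004, 0, 0.044, 0, 0, 0]

```text
clock: 4.78
tool_pos: [0.5366, 0.0601, 0.0965]
eef_rot: [0.708, 0.706, -0.002, 0.002]
contact_force: [-0.7, -0.8, -0.1]
opening: 0.569
```

send_rows:
  moves: [0, 0, 0, 0, 0, 0, 0, 0, 0, 0, 0, 0, 0, 0, 0, 0, 0, 0, 0, 0, 0, 0, 0, 0, 0, 0, 0, 0, 0, 0]
  claw: 1
  grip_force: 20

```text
clock: 5.2
tool_pos: [0.537, 0.06, 0.0972]
eef_rot: [0.709, 0.706, -0.001, 0.002]
contact_force: [0.1, -0.4, 6.8]
opening: 0.291
```

Soap is gripped (opening 25.6 mm). Lift it and take it to the bin.

send_rows:
  moves: [0, 0, -0.02, 0, 0, 0, 0, 0, -0.05, 0, 0, 0, -0.02, 0, -0.08, 0, 0, 0, -0.055, 0, -0.095, 0, 0, 0, -0.095, 0, -0.1, 0, 0, 0]

```text
clock: 5.62
tool_pos: [0.5383, -0.0326, 0.2007]
eef_rot: [0.707, 0.708, 0.002, 0.003]
contact_force: [0.3, -1.5, -1.1]
opening: 0.291
```

```bash
python3 mv.py "(.518,-.379,.17,90)"
```

```text
t 5.62 pos [ 0.5383 -0.0326  0.2007] F [ 0.3 -1.5 -1.1] open 0.291 rows needed 8.7
TOTAL mm [-346.3  -21.1   31.5] deg [0.4 0.1 0.1]
-0.0398, -0.0024, 0.0036, 0, 0, 0
-0.0795, -0.0048, 0.0072, 0.1, 0, 0
-0.1193, -0.0073, 0.0108, 0.1, 0, 0
-0.1591, -0.0097, 0.0145, 0.2, 0.1, 0
-0.1988, -0.0121, 0.0181, 0.2, 0.1, 0
```

send_rows:
  moves: [-0.04, -0.002, 0.003, 0, 0, 0, -0.08, -0.005, 0.007, 0, 0, 0, -0.12, -0.007, 0.01, 0, 0, 0, -0.16, -0.01, 0.014, 0, 0, 0, -0.2, -0.012, 0.018, 0, 0, 0]

```text
clock: 6.03
tool_pos: [0.5261, -0.2346, 0.1831]
eef_rot: [0.707, 0.708, 0.001, 0.003]
contact_force: [0.8, 0.3, -0.5]
opening: 0.296
```

```bash
python3 mv.py "(.518,-.379,.13,90)" "dict(mm=35)"
```

```text
t 6.03 pos [ 0.5261 -0.2346  0.1831] F [ 0.8  0.3 -0.5] open 0.296 rows needed 4.4
TOTAL mm [-144.3   -8.7   53.4] deg [0.4 0.1 0.1]
-0.0328, -0.002, 0.0121, 0.1, 0, 0
-0.0655, -0.0039, 0.0243, 0.2, 0.1, 0
-0.0983, -0.0059, 0.0364, 0.3, 0.1, 0.1
-0.1311, -0.0079, 0.0485, 0.4, 0.1, 0.1
-0.1443, -0.0087, 0.0534, 0.4, 0.1, 0.1
```

send_rows:
  moves: [-0.036, -0.002, 0.004, 0, 0, 0, -0.072, -0.005, 0.01, 0, 0, 0, -0.108, -0.007, 0.02, 0, 0, 0, -0.138, -0.009, 0.035, 0, 0, 0, -0.143, -0.009, 0.06, 0, 0, 0]

```text
clock: 6.45
tool_pos: [0.5164, -0.3868, 0.1242]
eef_rot: [0.71, 0.704, -0.0, 0.007]
contact_force: [-0.8, -1.3, -0.4]
opening: 0.285
```

```bash
python3 mv.py "(.518,-.379,.065,90)" "dict(mm=35)"
```

```text
t 6.45 pos [ 0.5164 -0.3868  0.1242] F [-0.8 -1.3 -0.4] open 0.285 rows needed 1.7
TOTAL mm [ 8.5  1.  59.2] deg [ 0.5  0.6 -0.4]
0.005, 0.0006, 0.0346, 0.3, 0.4, -0.3
0.0085, 0.001, 0.0592, 0.5, 0.6, -0.4
0.0085, 0.001, 0.0592, 0.5, 0.6, -0.4
0.0085, 0.001, 0.0592, 0.5, 0.6, -0.4
0.0085, 0.001, 0.0592, 0.5, 0.6, -0.4
```

send_rows:
  moves: [0.003, 0.001, 0.02, 0, 0, 0, 0.006, 0.001, 0.04, 0, 0, 0, 0.006, 0.001, 0.055, 0, 0, 0, 0.006, 0.001, 0.058, 0, 0, 0, 0.006, 0.001, 0.058, 0, 0, 0]

```text
clock: 6.87
tool_pos: [0.5176, -0.3807, 0.0652]
eef_rot: [0.71, 0.705, -0.001, 0.006]
contact_force: [-0.6, 0.3, -0.6]
opening: 0.294
```

send_rows:
  moves: [0, 0, 0, 0, 0, 0, 0, 0, 0, 0, 0, 0, 0, 0, 0, 0, 0, 0, 0, 0, -0.015, 0, 0, 0, 0, 0, -0.045, 0, 0, 0]
  claw: -0.14

```text
clock: 7.28
tool_pos: [0.5154, -0.3794, 0.109]
eef_rot: [0.709, 0.705, -0.001, 0.003]
contact_force: [-0.7, 0.3, 0.5]
opening: 0.571
```

```bash
python3 mv.py "(.4845,.376,.2,0)"; python3 mv.py "(.4845,.376,.2,180)" "dict(n=0)";  python3 -c "
from h import *
print(r.get_state()['q'])
s=imaging.snapshot('scene');save(s,'bin1')"
```

```text
t 7.28 pos [ 0.5154 -0.3794  0.109 ] F [-0.7  0.3  0.5] open 0.571 rows needed 19.0
TOTAL mm [754.5 -35.4 -96.2] deg [ 0.4  0.2 89.6]
0.0396, -0.0019, -0.0051, 0, 0, 4.7
0.0793, -0.0037, -0.0101, 0, 0, 9.4
0.1189, -0.0056, -0.0152, 0.1, 0, 14.1
0.1585, -0.0074, -0.0202, 0.1, 0, 18.8
0.1982, -0.0093, -0.0253, 0.1, 0, 23.5
t 7.28 pos [ 0.5154 -0.3794  0.109 ] F [-0.7  0.3  0.5] open 0.571 rows needed 19.0
TOTAL mm [754.5 -35.4 -96.2] deg [ -0.2   0.4 -90.4]
[ 0.78375725  0.93153297 -0.4177921   1.62772366  0.54155649  0.69463605
  0.08748722]
```

View pics/bin1.png

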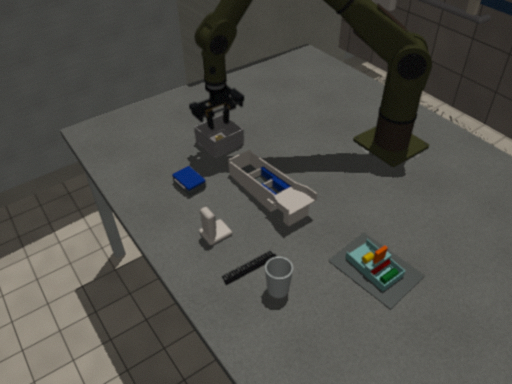

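The soap is in the bin, at about (216,133) in the scene picture. Now I move toward the scoop and test the tilt reach over the landing on the way.

send_rows:
  moves: [0.02, 0, -0.035, 0, 0, 3, 0.055, 0, -0.055, 0, 0, 8, 0.09, 0, -0.07, 0, 0, 13, 0.128, 0.005, -0.085, 0, 0, 18, 0.165, 0.01, -0.1, 0, 0, 23]

```text
clock: 7.75
tool_pos: [0.5295, -0.2136, 0.2176]
eef_rot: [0.837, 0.547, 0.003, 0.01]
contact_force: [0.5, -0.2, 0.2]
opening: 0.572
```

```bash
python3 mv.py "(.537,.16,.22,0,25)"
```

```text
t 7.75 pos [ 0.5295 -0.2136  0.2176] F [ 0.5 -0.2  0.2] open 0.572 rows needed 10.1
TOTAL mm [ 345.1 -143.1   -7.2] deg [23.3 14.1 65.3]
0.0341, -0.0141, -0.0007, 2.3, 1.4, 6.5
0.0682, -0.0283, -0.0014, 4.6, 2.8, 12.9
0.1024, -0.0424, -0.0021, 6.9, 4.2, 19.4
0.1365, -0.0566, -0.0028, 9.2, 5.6, 25.8
0.1706, -0.0707, -0.0035, 11.5, 7, 32.3
```

send_rows:
  moves: [0.034, -0.014, -0.001, 2.3, 1.4, 6.5, 0.068, -0.028, -0.001, 4.6, 2.8, 13, 0.102, -0.042, -0.002, 7, 4.2, 19.4, 0.136, -0.057, -0.003, 9.2, 5.6, 26, 0.171, -0.071, -0.003, 11.5, 7, 32.3]

```text
clock: 8.17
tool_pos: [0.5338, -0.0264, 0.2203]
eef_rot: [0.952, 0.288, 0.003, -0.108]
contact_force: [0.0, 1.0, -0.2]
opening: 0.566
```

```bash
python3 mv.py "(.537,.16,.22,0,25)";python3 -c "
from h import *
print(r.get_state()['q'])"
```

```text
t 8.17 pos [ 0.5338 -0.0264  0.2203] F [ 0.   1.  -0.2] open 0.566 rows needed 5.1
TOTAL mm [ 104.7 -149.3   38.7] deg [11.7  6.9 32.8]
0.0206, -0.0294, 0.0076, 2.3, 1.4, 6.5
0.0412, -0.0589, 0.0152, 4.6, 2.7, 12.9
0.0619, -0.0883, 0.0229, 6.9, 4.1, 19.4
0.0825, -0.1177, 0.0305, 9.3, 5.4, 25.9
0.1031, -0.1471, 0.0381, 11.6, 6.8, 32.3
[ 0.27071335  0.68010251 -0.32414103  1.81883796 -0.00911276  0.72749971
 -0.96708806]
```

send_rows:
  moves: [0.021, -0.029, 0.008, 2.3, 1.4, 6.5, 0.041, -0.059, 0.015, 4.6, 2.8, 13, 0.062, -0.088, 0.023, 7, 4.2, 19.4, 0.083, -0.118, 0.03, 9.2, 5.6, 26, 0.104, -0.148, 0.038, 11.7, 6.9, 32.6]

```text
clock: 8.58
tool_pos: [0.5379, 0.1604, 0.2224]
eef_rot: [0.976, -0.001, 0.002, -0.217]
contact_force: [-0.2, 0.5, -0.3]
opening: 0.569
```

```bash
python3 mv.py "(.4845,.376,.16,0)";python3 -c "
from h import *
print(r.get_state()['q'])"
```

```text
t 8.58 pos [0.5379 0.1604 0.2224] F [-0.2  0.5 -0.3] open 0.569 rows needed 5.8
TOTAL mm [ -54.  -168.7  147.8] deg [-25.1  -0.2  -0.1]
-0.0094, -0.0293, 0.0256, -4.4, -0, -0
-0.0187, -0.0585, 0.0512, -8.7, -0.1, -0
-0.0281, -0.0878, 0.0769, -13.1, -0.1, -0
-0.0375, -0.117, 0.1025, -17.4, -0.1, -0
-0.0468, -0.1463, 0.1281, -21.8, -0.2, -0.1
[ 0.07353956  0.69284694 -0.36321187  1.89227018 -0.40207376  0.53021982
 -1.42986245]
```

send_rows:
  moves: [-0.009, -0.029, 0.022, -4.5, 0, 0, -0.019, -0.058, 0.044, -9, 0, 0, -0.028, -0.088, 0.067, -13.5, 0, 0, -0.038, -0.117, 0.09, -18, 0, 0, -0.047, -0.146, 0.115, -22.5, 0, 0.5]

```text
clock: 9.0
tool_pos: [0.4988, 0.3154, 0.1885]
eef_rot: [0.999, -0.005, 0.001, -0.032]
contact_force: [1.5, -0.0, -1.1]
opening: 0.57
```

```bash
python3 mv.py "(.4845,.376,.13,-.5)"
```

```text
t 9.0 pos [0.4988 0.3154 0.1885] F [ 1.5 -0.  -1.1] open 0.57 rows needed 2.1
TOTAL mm [-15.1 -56.5  62.3] deg [-3.7 -0.1 -0.1]
-0.007, -0.0265, 0.0292, -1.7, -0.1, -0
-0.0141, -0.0529, 0.0583, -3.5, -0.1, -0.1
-0.0151, -0.0565, 0.0623, -3.7, -0.1, -0.1
-0.0151, -0.0565, 0.0623, -3.7, -0.1, -0.1
-0.0151, -0.0565, 0.0623, -3.7, -0.1, -0.1
```

send_rows:
  moves: [-0.007, -0.026, 0.022, -2, 0, 0, -0.013, -0.048, 0.042, -3.7, 0, 0, -0.015, -0.056, 0.055, -3.7, 0, 0, -0.015, -0.056, 0.06, -3.7, 0, 0, -0.015, -0.056, 0.06, -3.7, 0, 0]

```text
clock: 9.42
tool_pos: [0.4844, 0.3737, 0.1318]
eef_rot: [1.0, -0.006, 0.0, 0.001]
contact_force: [-0.8, -0.7, 0.1]
opening: 0.569
```

```bash
python3 mv.py "(.4845,.376,.076,-.5)"; python3 - <<'E'
from ov import *
s=imaging.snapshot('scene');t=imaging.snapshot('top')
a=crop(s,320,200,440,300,4);b=crop(t,90,190,200,260,4)
b=cv2.copyMakeBorder(b,0,0,0,a.shape[1]-b.shape[1],cv2.BORDER_CONSTANT)
cv2.imwrite('pics/p2.png',np.vstack([a[:310],b]))
E
```

```text
t 9.42 pos [0.4844 0.3737 0.1318] F [-0.8 -0.7  0.1] open 0.569 rows needed 1.4
TOTAL mm [ 0.1 -2.4 55.8] deg [ 0.1 -0.  -0.1]
0, -0.0017, 0.04, 0, -0, -0.1
0.0001, -0.0024, 0.0558, 0.1, -0, -0.1
0.0001, -0.0024, 0.0558, 0.1, -0, -0.1
0.0001, -0.0024, 0.0558, 0.1, -0, -0.1
0.0001, -0.0024, 0.0558, 0.1, -0, -0.1
```

View pics/p2.png

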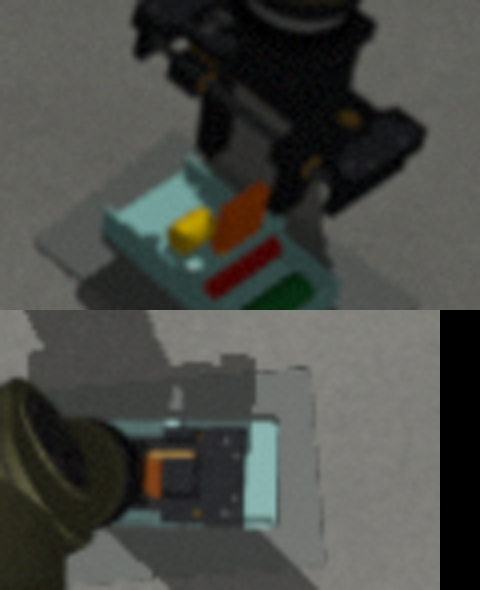

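The fin (orange, crop (240,215)) lies between the fingers, and the open nose faces upper-left. Descend and grip.

send_rows:
  moves: [0, -0.001, 0.015, 0, 0, 0, 0, -0.002, 0.03, 0, 0, 0, 0, -0.002, 0.045, 0, 0, 0, 0, -0.002, 0.054, 0, 0, 0, 0, -0.002, 0.055, 0, 0, 0]

```text
clock: 9.93
tool_pos: [0.4873, 0.3714, 0.0779]
eef_rot: [1.0, -0.009, 0.001, 0.001]
contact_force: [-0.4, 0.3, -0.6]
opening: 0.57
```

send_rows:
  moves: [0, 0, 0, 0, 0, 0, 0, 0, 0, 0, 0, 0, 0, 0, 0, 0, 0, 0, 0, 0, 0, 0, 0, 0, 0, 0, 0, 0, 0, 0]
  claw: 1
  grip_force: 30

```text
clock: 10.35
tool_pos: [0.4879, 0.3722, 0.0786]
eef_rot: [1.0, -0.009, 0.002, 0.0]
contact_force: [-0.1, 1.9, 0.9]
opening: 0.216
```

```bash
python3 mv.py "(.4845,.376,.076,-.5)" "dict(n=0)"
```

```text
t 10.35 pos [0.4879 0.3722 0.0786] F [-0.1  1.9  0.9] open 0.216 rows needed 1
TOTAL mm [-3.4 -3.7  2.6] deg [ 0.  -0.2 -0.5]
```

send_rows:
  moves: [0, 0, 0, 0, 0, 0, 0, 0, 0, 0, 0, 0, 0, 0, 0, 0, 0, 0, 0, 0, 0, 0, 0, 0, 0, 0, 0, 0, 0, 0]
  claw: 1
  grip_force: 40

```text
clock: 10.77
tool_pos: [0.4879, 0.3731, 0.079]
eef_rot: [1.0, -0.009, 0.002, -0.0]
contact_force: [-0.8, 2.4, 4.3]
opening: 0.128
```

```bash
python3 mv.py "(.4845,.376,.076,-.5)" "dict(n=0)"
```

```text
t 10.77 pos [0.4879 0.3731 0.079 ] F [-0.8  2.4  4.3] open 0.128 rows needed 1
TOTAL mm [-3.5 -2.9  3. ] deg [-0.1 -0.2 -0.5]
```

Gripped (11.3 mm). Lift gently.

send_rows:
  moves: [0, 0, -0.003, 0, 0, 0, 0, 0, -0.009, 0, 0, 0, 0, 0, -0.018, 0, 0, 0, 0, 0, -0.03, 0, 0, 0, 0, 0, -0.043, -1, 0, 0]

```text
clock: 11.18
tool_pos: [0.4879, 0.3713, 0.123]
eef_rot: [1.0, -0.01, 0.002, 0.009]
contact_force: [0.5, -1.0, -2.5]
opening: 0.133
```

send_rows:
  moves: [0, 0, -0.014, -1, 0, 0, 0, 0, -0.028, -2, 0, 0, 0, 0, -0.042, -3, 0, 0, 0, 0, -0.052, -4, 0, 0, 0, 0, -0.058, -4, 0, 0]

```text
clock: 11.6
tool_pos: [0.4881, 0.3735, 0.1831]
eef_rot: [0.999, -0.009, 0.002, 0.043]
contact_force: [-0.8, 0.7, -2.8]
opening: 0.133
```

```bash
python3 - <<'E'
from ov import *
st=r.get_state();print(st['clock'],st['tool_pos'],R.from_quat(st['eef_rot']).as_euler('xyz',degrees=True),st['opening'],st['contact_force'])
s=imaging.snapshot('scene');t=imaging.snapshot('top')
np.savez('pics/s1.npz',**s);np.savez('pics/t1.npz',**t)
a=crop(s,300,160,440,300,4);b=crop(t,80,190,200,260,4)
cv2.imwrite('pics/p3.png',a);cv2.imwrite('pics/p3t.png',b)
E
```

```text
11.6 [0.48805058 0.37352422 0.18314243] [175.04621194  -0.30231127  -1.0732163 ] 0.13255837472153517 [-0.79602172  0.66202207 -2.781611  ]
```

View pics/p3.png

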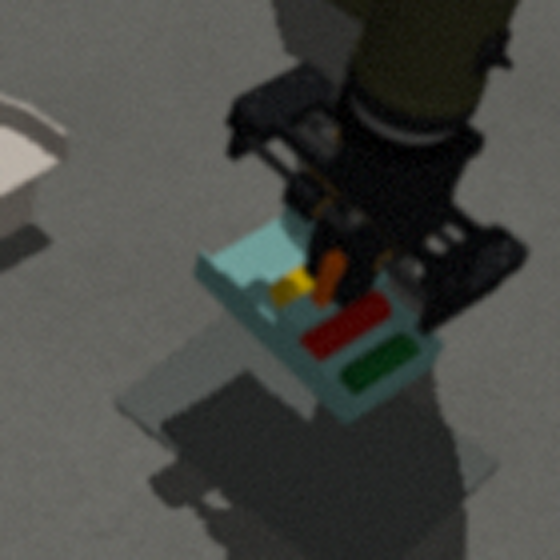

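The scoop hangs firmly, nose slightly up, with all three rollers in it. I compute staging and pour poses from the geometry.

```bash
cat > pour.py <<'E'
from mv import *
O=np.array([.5382,.0155,0]); YAW=-89.2; LAT=float(__import__('os').environ.get('LAT','3.4')); H=75.
Rr=R.from_euler('z',YAW,degrees=True)
def pose(th,Nx,Nz,ny=0):
    t=np.radians(th); s=Nx-81*np.cos(t)+H*np.sin(t); z=Nz+81*np.sin(t)+H*np.cos(t)
    p=O+Rr.apply(np.array([s,LAT+ny,z])/1000)
    Rt=R.from_rotvec(Rr.apply([0,1,0])*np.radians(th))*down(YAW+90)
    return p,Rt
if __name__=='__main__':
    a=eval(sys.argv[1]); kw=eval(sys.argv[2]) if len(sys.argv)>2 else {}
    p,Rt=pose(*a); print('target',p.round(4)); plan(p,Rt,**kw)
E
python3 pour.py "(-5,-75,110)" "dict(n=10,mm=20)"
```

```text
target [0.5393 0.1778 0.1777]
t 11.7 pos [0.4883 0.3728 0.1826] F [ 0.8  0.1 -1.6] open 0.132 rows needed 10.1
TOTAL mm [ 54.8 192.8  21.9] deg [-0.1 -0.1 -1.9]
0.0054, 0.0191, 0.0022, -0, -0, -0.2
0.0109, 0.0382, 0.0043, -0, -0, -0.4
0.0163, 0.0574, 0.0065, -0, -0, -0.6
0.0218, 0.0765, 0.0087, -0, -0.1, -0.8
0.0272, 0.0956, 0.0108, -0, -0.1, -1
0.0326, 0.1147, 0.013, -0, -0.1, -1.2
0.0381, 0.1339, 0.0152, -0, -0.1, -1.4
0.0435, 0.153, 0.0173, -0, -0.1, -1.5
0.049, 0.1721, 0.0195, -0.1, -0.1, -1.7
0.0544, 0.1912, 0.0217, -0.1, -0.1, -1.9
```

send_rows:
  moves: [0.0015, 0.005, 0.0005, 0, 0, 0, 0.004, 0.0135, 0.0015, 0, 0, -0.1, 0.0075, 0.026, 0.003, 0, 0, -0.3, 0.012, 0.0425, 0.005, 0, 0, -0.4, 0.0175, 0.061, 0.007, 0, 0, -0.6]

```text
clock: 12.12
tool_pos: [0.5045, 0.309, 0.1803]
eef_rot: [0.999, -0.005, 0.001, 0.044]
contact_force: [0.3, -0.2, -2.1]
opening: 0.132
```

```bash
python3 pour.py "(-5,-75,110)" "dict(n=5,mm=20)"
```

```text
target [0.5393 0.1778 0.1777]
t 12.12 pos [0.5045 0.309  0.1803] F [ 0.3 -0.2 -2.1] open 0.132 rows needed 6.8
TOTAL mm [ 36.1 130.2  14.1] deg [ 0.  -0.1 -1.3]
0.0053, 0.0192, 0.0021, 0, -0, -0.2
0.0106, 0.0383, 0.0042, 0, -0, -0.4
0.0159, 0.0575, 0.0062, 0, -0, -0.6
0.0212, 0.0767, 0.0083, 0, -0, -0.8
0.0265, 0.0958, 0.0104, 0, -0, -1
```

send_rows:
  moves: [0.0053, 0.0192, 0.002, 0, 0, -0.2, 0.0106, 0.0383, 0.004, 0, 0, -0.4, 0.016, 0.0575, 0.006, 0, 0, -0.6, 0.0205, 0.074, 0.008, 0, 0, -0.8, 0.024, 0.087, 0.0095, 0, 0, -1]

```text
clock: 12.53
tool_pos: [0.528, 0.217, 0.1781]
eef_rot: [0.999, 0.002, 0.0, 0.045]
contact_force: [-0.3, -0.4, -2.2]
opening: 0.134
```

```bash
python3 pour.py "(-5,-75,110)" "dict(n=5,mm=13)"
```

```text
target [0.5393 0.1778 0.1777]
t 12.53 pos [0.528  0.217  0.1781] F [-0.3 -0.4 -2.2] open 0.134 rows needed 3.1
TOTAL mm [11.2 39.1  4. ] deg [ 0.1  0.  -0.5]
0.0036, 0.0124, 0.0013, 0, 0, -0.2
0.0071, 0.0249, 0.0026, 0.1, 0, -0.3
0.0107, 0.0373, 0.0038, 0.1, 0, -0.5
0.0112, 0.0391, 0.004, 0.1, 0, -0.5
0.0112, 0.0391, 0.004, 0.1, 0, -0.5
```

send_rows:
  moves: [0.0035, 0.012, 0.0013, 0, 0, -0.2, 0.0065, 0.022, 0.0025, 0, 0, -0.3, 0.009, 0.031, 0.0035, 0, 0, -0.5, 0.0107, 0.037, 0.004, 0, 0, -0.5, 0.0112, 0.039, 0.004, 0, 0, -0.5]

```text
clock: 12.95
tool_pos: [0.5397, 0.1766, 0.1776]
eef_rot: [0.999, 0.006, 0.0, 0.045]
contact_force: [0.0, -0.1, -2.5]
opening: 0.132
```

```bash
cat > look.py <<'E'
from ov import *
import pour, sys
n=sys.argv[1]
st=r.get_state();Rt=R.from_quat(st['eef_rot']);p=st['tool_pos']
s=imaging.snapshot('scene');t=imaging.snapshot('top')
np.savez(f'pics/s{n}.npz',**s);np.savez(f'pics/t{n}.npz',**t)
# scoop frame: x=tool -? : tool y -> at yaw0 is world -y = scoop x ; tool z = -scoop z; tool x=world x = scoop y
M=np.eye(4); M[:3,:3]=np.c_[Rt.apply([0,1,0]),Rt.apply([1,0,0]),-Rt.apply([0,0,1])]
M[:3,3]=p+M[:3,:3]@np.array([0,-pour.LAT/1e3,-pour.H/1e3])
ra=np.eye(4);ra[:3,:3]=pour.Rr.as_matrix();ra[:3,3]=pour.O
ims=[]
for c,b,k in((s,(230,140,370,240),4),(t,(165,180,310,250),4)):
    im0=crop(c,*b,k); im=im0.copy()
    draw(im,c,scoop_lines(),M,k,np.array(b[:2]),(0,0,255)); draw(im,c,ramp_lines(),ra,k,np.array(b[:2]),(0,255,0))
    cv2.imwrite(f'pics/L{n}{"s" if c is s else "t"}.png',np.vstack([im0,im]) )
E
python3 look.py 2
```

```text
(no output)
```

View pics/L2s.png

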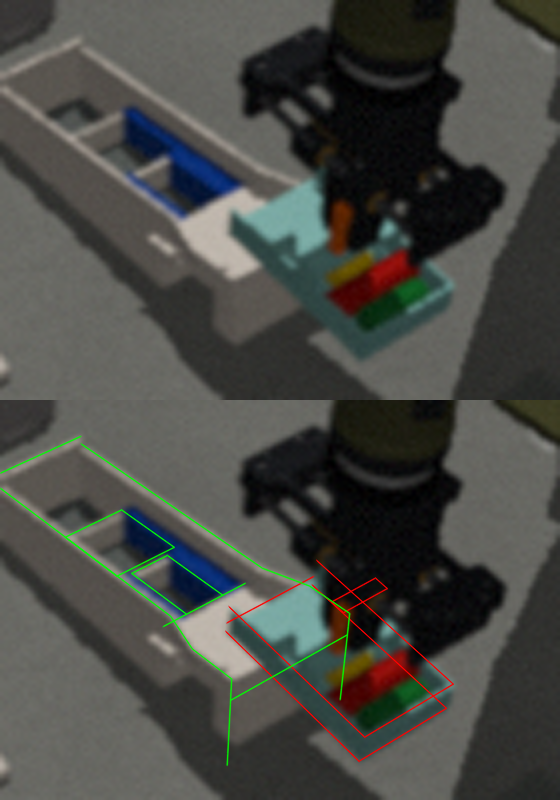

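View pics/L2t.png

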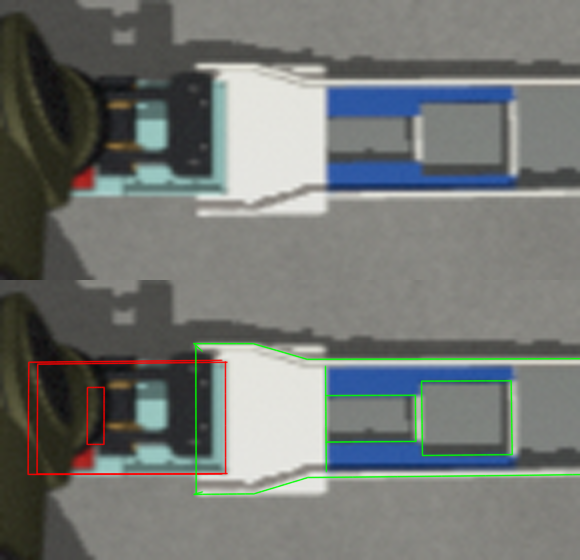

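Staging looks right: rollers are lined up against the back and the overlays agree to within about 1 mm. I check the rollers' lateral offsets by colour.

```bash
python3 - <<'E'
from ov import *
import pour
st=r.get_state();Rt=R.from_quat(st['eef_rot']);p=st['tool_pos']
M=np.eye(4); M[:3,:3]=np.c_[Rt.apply([0,1,0]),Rt.apply([1,0,0]),-Rt.apply([0,0,1])]
M[:3,3]=p+M[:3,:3]@np.array([0,-.0034,-.075])
s=dict(np.load('pics/s2.npz',allow_pickle=True))
im=cv2.cvtColor(s['image'],cv2.COLOR_RGB2HSV); b=(slice(195,245),slice(290,350))
h,sa,v=[im[...,i] for i in range(3)]
roi=np.zeros(h.shape,bool);roi[195:240,300:350]=1
for n,m in dict(red=((h<5)|(h>172))&(sa>150)&(v>60),yel=(h>18)&(h<32)&(sa>130)&(v>60),grn=(h>45)&(h<75)&(sa>120)&(v>30)).items():
    m=m&roi; P=cloud(s,m); Q=(P-M[:3,3])@M[:3,:3]*1000
    print(n,m.sum(),'x',np.percentile(Q[:,0],[5,50,95]).round(1),'y',np.percentile(Q[:,1],[1,5,50,95,99]).round(1),'z',np.percentile(Q[:,2],[50,95]).round(1))
im=crop(s,300,190,350,240,12); cv2.imwrite('pics/z.png',im)
E
```

```text
red 130 x [-35.4 -29.1 -20.5] y [-31.9 -28.5   2.8  32.9  40.2] z [23.5 28.4]
yel 43 x [-11.3  -7.8  -0.1] y [-12.4  -9.8   4.6  15.7  16.9] z [19.3 24.7]
grn 99 x [-56.9 -50.5 -43. ] y [-24.6 -22.6   4.2  26.9  27.8] z [23.  26.9]
```

View pics/z.png

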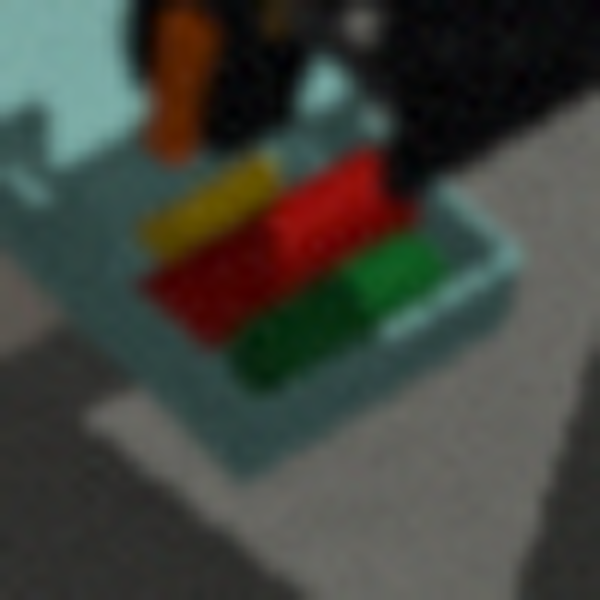

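```bash
python3 pour.py "(-3,-68,74,-1.5)" "dict(n=5,mm=8)"
```

```text
target [0.538  0.1683 0.1447]
t 13.05 pos [0.5394 0.178  0.1777] F [ 0.9 -0.1 -2.1] open 0.132 rows needed 4.3
TOTAL mm [-1.6  6.7 33.7] deg [ 2.1  0.  -0. ]
-0.0004, 0.0015, 0.0078, 0.5, 0, -0
-0.0007, 0.0031, 0.0157, 1, 0, -0
-0.0011, 0.0046, 0.0235, 1.5, 0, -0
-0.0015, 0.0062, 0.0314, 2, 0, -0
-0.0016, 0.0067, 0.0337, 2.1, 0, -0
```

send_rows:
  moves: [-0.0002, 0.001, 0.005, 0, 0, 0, -0.0006, 0.0026, 0.0135, 0, 0, 0, -0.001, 0.0044, 0.023, 0.5, 0, 0, -0.0014, 0.006, 0.03, 1.2, 0, 0, -0.0016, 0.0067, 0.0337, 2, 0, 0]

```text
clock: 13.47
tool_pos: [0.5369, 0.1683, 0.1432]
eef_rot: [1.0, 0.007, -0.001, 0.027]
contact_force: [0.1, 0.2, -2.5]
opening: 0.132
```

```bash
python3 pour.py "(2.5,-68,72,-1.5)" "dict(n=5,deg=1.2)"
```

```text
target [0.5381 0.1612 0.1505]
t 13.47 pos [0.5369 0.1683 0.1432] F [ 0.1  0.2 -2.5] open 0.132 rows needed 4.7
TOTAL mm [ 1.   7.5 -6.9] deg [5.6 0.1 0. ]
0.0002, 0.0016, -0.0015, 1.2, 0, 0
0.0004, 0.0032, -0.0029, 2.4, 0.1, 0
0.0007, 0.0048, -0.0044, 3.6, 0.1, 0
0.0009, 0.0064, -0.0059, 4.8, 0.1, 0
0.001, 0.0075, -0.0069, 5.6, 0.1, 0
```

send_rows:
  moves: [0.0002, 0.0016, -0.0015, 1.2, 0, 0, 0.0005, 0.0032, -0.003, 2.4, 0, 0, 0.0007, 0.0048, -0.0045, 3.6, 0, 0, 0.0009, 0.0064, -0.0059, 4.8, 0, 0, 0.001, 0.0075, -0.0069, 5.6, 0, 0]

```text
clock: 13.88
tool_pos: [0.5382, 0.1603, 0.1504]
eef_rot: [1.0, 0.007, -0.001, -0.022]
contact_force: [0.7, 0.8, -2.5]
opening: 0.133
```

send_rows:
  moves: [0, 0, 0, 0, 0, 0, 0, 0, 0, 0, 0, 0, 0, 0, 0, 0, 0, 0, 0, 0, 0, 0, 0, 0, 0, 0, 0, 0, 0, 0]

```text
clock: 14.3
tool_pos: [0.538, 0.1609, 0.1503]
eef_rot: [1.0, 0.007, -0.001, -0.022]
contact_force: [-0.1, 0.3, -2.1]
opening: 0.133
```

send_rows:
  moves: [0, 0, 0, 0, 0, 0, 0, 0, 0, 0, 0, 0, 0, 0, 0, 0, 0, 0, 0, 0, 0, 0, 0, 0, 0, 0, 0, 0, 0, 0]

```text
clock: 14.72
tool_pos: [0.538, 0.161, 0.1503]
eef_rot: [1.0, 0.007, -0.001, -0.022]
contact_force: [-0.1, 0.2, -2.7]
opening: 0.13
```

```bash
LAT=3.4 python3 look.py 3;  python3 pour.py "(2.5,-68,72,-1.5)" "dict(n=0)"
```

```text
target [0.5381 0.1612 0.1505]
t 14.82 pos [0.538  0.1609 0.1503] F [ 0.8 -0.7 -1.3] open 0.129 rows needed 1
TOTAL mm [ 0.  -0.3 -0.1] deg [-0.   0.1  0. ]
```

View pics/L3s.png

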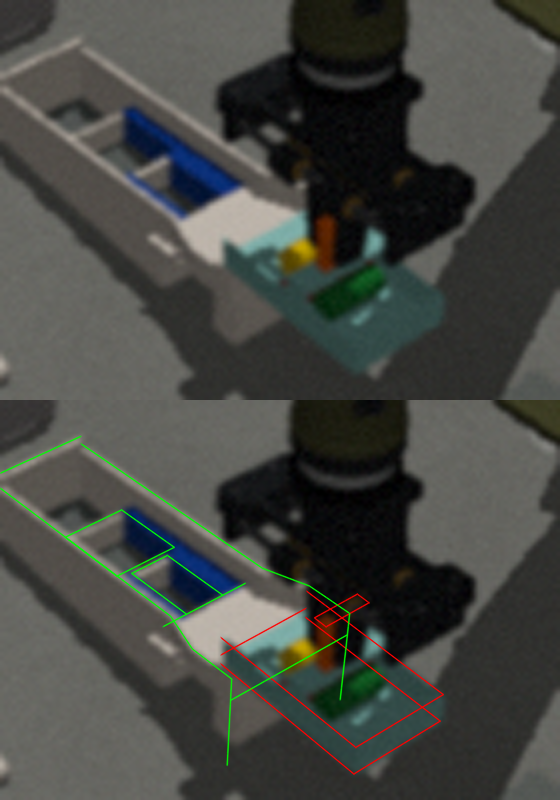

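View pics/L3t.png

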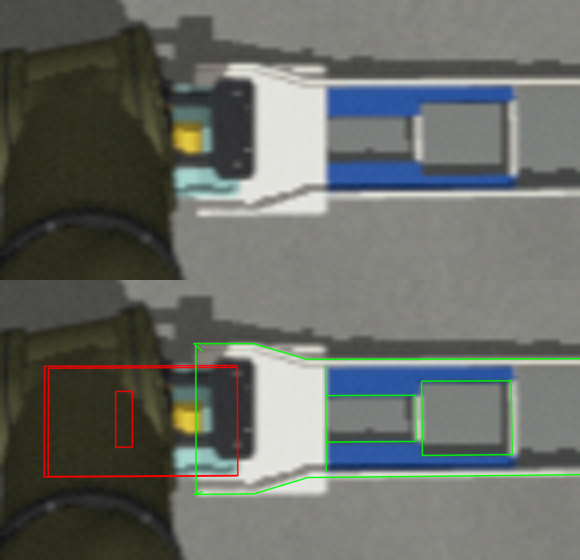

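Rollers have gathered at the lip. I check the yellow's lateral position more exactly, since it may be a little to +x.

```bash
python3 - <<'E'
from ov import *
import pour
st=r.get_state();Rt=R.from_quat(st['eef_rot']);p=st['tool_pos']
M=np.eye(4); M[:3,:3]=np.c_[Rt.apply([0,1,0]),Rt.apply([1,0,0]),-Rt.apply([0,0,1])]
M[:3,3]=p+M[:3,:3]@np.array([0,-.0034,-.075])
ims=[]
for nm,box in(('s3',(280,185,350,235)),('t3',(195,190,265,240))):
    s=dict(np.load(f'pics/{nm}.npz',allow_pickle=True))
    im=cv2.cvtColor(s['image'],cv2.COLOR_RGB2HSV)
    h,sa,v=[im[...,i] for i in range(3)]
    roi=np.zeros(h.shape,bool);roi[box[1]:box[3],box[0]:box[2]]=1
    for n,m in dict(yel=(h>18)&(h<32)&(sa>130)&(v>60),grn=(h>45)&(h<75)&(sa>120)&(v>30),aqua=(h>78)&(h<100)&(sa>50)&(v>60)).items():
        m=m&roi
        if m.sum()<5: continue
        P=cloud(s,m); Q=(P-M[:3,3])@M[:3,:3]*1000; W=pour.Rr.inv().apply(P-pour.O)*1000
        print(nm,n,m.sum(),'x',np.percentile(Q[:,0],[5,50,95]).round(1),'y',np.percentile(Q[:,1],[1,5,50,95,99]).round(1),'z',np.percentile(Q[:,2],[50,95]).round(1),'ramp y',np.percentile(W[:,1],[1,5,50,95,99]).round(1))
    k=10; im=crop(s,*box,k); draw(im,s,scoop_lines(),M,k,np.array(box[:2]),(0,0,255))
    yl=[[(x,y0,15) for y0 in(-15,15)] for x in(30,42,54)]
    draw(im,s,yl,M,k,np.array(box[:2]),(255,0,255)); ims.append(im)
cv2.imwrite('pics/z3.png',cv2.resize(np.vstack(ims),None,fx=.6,fy=.6))
E
```

```text
s3 yel 50 x [12.1 33.3 41.7] y [-6.  -4.8  8.5 17.1 18.3] z [21.9 47.7] ramp y [-7.7 -6.5  6.8 15.5 16.7]
s3 grn 131 x [-24.2 -17.4  -8.5] y [-27.2 -23.    3.3  26.3  27.6] z [21.5 26.9] ramp y [-28.9 -24.6   1.7  24.6  26. ]
s3 aqua 783 x [-65.4 -23.9  71.1] y [-42.1 -39.8  12.   42.6  43.6] z [10.4 39.2] ramp y [-43.8 -41.5  10.4  40.9  41.9]
t3 yel 49 x [33.1 42.3 51.2] y [-10.6  -8.3   2.2  11.2  11.2] z [24.8 99.7] ramp y [-12.   -9.7   0.5   9.5   9.6]
t3 aqua 104 x [35.4 50.7 74.6] y [-39.9 -37.2 -27.9  24.   37.8] z [  5.  155.5] ramp y [-41.6 -38.9 -29.6  22.3  36.2]
```

View pics/z3.png

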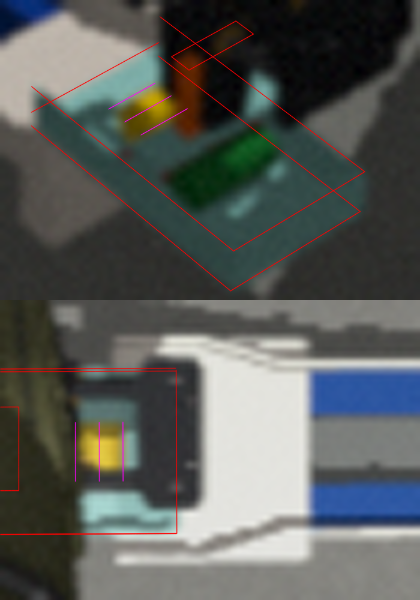

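Yellow is about +2.5 mm off the ramp centre and green about 0, so I shift the scoop by −1.5 mm while tipping slowly about the nose.

```bash
python3 - <<'E'
from pour import *
st=r.get_state(); Rc=R.from_quat(st['eef_rot']); pc=st['tool_pos']
for th in(4,5.5,7,8.5,10,11.5,13,14.5,16,17.5,19,20.5,22):
    p,Rt=pose(th,-68,72,-3 if th>5 else -2.2); print(th,(Rc.inv().apply(p-pc)).round(4),(Rc.inv()*Rt).as_rotvec(degrees=True).round(1))
E
```

```text
4 [-0.0007  0.0017 -0.0022] [1.5 0.1 0. ]
5.5 [-0.0015  0.0037 -0.0042] [3.  0.1 0. ]
7 [-0.0015  0.0058 -0.0062] [4.5 0.1 0. ]
8.5 [-0.0015  0.008  -0.0082] [6.  0.1 0. ]
10 [-0.0015  0.0102 -0.01  ] [ 7.5  0.1 -0. ]
11.5 [-0.0015  0.0124 -0.0119] [ 9.   0.1 -0. ]
13 [-0.0015  0.0147 -0.0136] [10.5  0.1 -0. ]
14.5 [-0.0015  0.0171 -0.0153] [12.   0.1 -0. ]
16 [-0.0015  0.0194 -0.0169] [13.5  0.1 -0. ]
17.5 [-0.0015  0.0219 -0.0185] [15.   0.1 -0. ]
19 [-0.0015  0.0243 -0.02  ] [16.5  0.1 -0. ]
20.5 [-0.0015  0.0268 -0.0215] [18.   0.1 -0. ]
22 [-0.0015  0.0294 -0.0229] [19.5  0.1 -0. ]
```

send_rows:
  moves: [-0.0007, 0.0017, -0.0022, 1.5, 0, 0, -0.0015, 0.0037, -0.0042, 3, 0, 0, -0.0015, 0.0058, -0.0062, 4.5, 0, 0, -0.0015, 0.008, -0.0082, 6, 0, 0, -0.0015, 0.0102, -0.01, 7.5, 0, 0]

```text
clock: 15.23
tool_pos: [0.5368, 0.1499, 0.1601]
eef_rot: [0.996, 0.007, -0.002, -0.088]
contact_force: [0.6, 0.5, -2.5]
opening: 0.132
```

```bash
python3 - <<'E'
from pour import *
st=r.get_state(); Rc=R.from_quat(st['eef_rot']); pc=st['tool_pos']
for th in(11.5,13,14.5,16,17.5):
    p,Rt=pose(th,-68,72,-3); print(th,(Rc.inv().apply(p-pc)).round(4),(Rc.inv()*Rt).as_rotvec(degrees=True).round(1))
E
```

```text
11.5 [-0.0001  0.0017 -0.0019] [ 1.4  0.1 -0. ]
13 [-0.0001  0.0038 -0.004 ] [ 2.9  0.1 -0. ]
14.5 [-0.0001  0.0059 -0.0059] [ 4.4  0.1 -0. ]
16 [-0.0001  0.008  -0.0079] [ 5.9  0.1 -0. ]
17.5 [-0.0001  0.0102 -0.0098] [ 7.4  0.1 -0. ]
```

send_rows:
  moves: [0, 0.0017, -0.0019, 1.4, 0, 0, 0, 0.0038, -0.004, 2.9, 0, 0, 0, 0.0059, -0.0059, 4.4, 0, 0, 0, 0.008, -0.0079, 5.9, 0, 0, 0, 0.0102, -0.0098, 7.4, 0, 0]

```text
clock: 15.65
tool_pos: [0.5371, 0.1378, 0.1681]
eef_rot: [0.988, 0.007, -0.002, -0.153]
contact_force: [-0.4, -0.4, -2.6]
opening: 0.134
```

```bash
python3 - <<'E'
from pour import *
st=r.get_state(); Rc=R.from_quat(st['eef_rot']); pc=st['tool_pos']
for th in(18.5,20,22,22,22):
    p,Rt=pose(th,-68,72,-3); print(th,(Rc.inv().apply(p-pc)).round(4),(Rc.inv()*Rt).as_rotvec(degrees=True).round(1))
E
```

```text
18.5 [-0.0002  0.001  -0.0011] [ 1.   0.1 -0. ]
20 [-0.0002  0.003  -0.0031] [ 2.5  0.1 -0. ]
22 [-0.0002  0.0058 -0.0058] [ 4.5  0.1 -0. ]
22 [-0.0002  0.0058 -0.0058] [ 4.5  0.1 -0. ]
22 [-0.0002  0.0058 -0.0058] [ 4.5  0.1 -0. ]
```

send_rows:
  moves: [0, 0.001, -0.0011, 1, 0, 0, 0, 0.003, -0.0031, 2.5, 0, 0, 0, 0.0058, -0.0058, 4.5, 0, 0, 0, 0.0058, -0.0058, 4.5, 0, 0, 0, 0.0058, -0.0058, 4.5, 0, 0]

```text
clock: 16.07
tool_pos: [0.5375, 0.1293, 0.1717]
eef_rot: [0.982, 0.006, -0.002, -0.191]
contact_force: [-0.7, 1.1, -1.3]
opening: 0.136
```

send_rows:
  moves: [0, 0, 0, 0, 0, 0, 0, 0, 0, 0, 0, 0, 0, 0, 0, 0, 0, 0, 0, 0, 0, 0, 0, 0, 0, 0, 0, 0, 0, 0]

```text
clock: 16.48
tool_pos: [0.5375, 0.1298, 0.1718]
eef_rot: [0.982, 0.006, -0.002, -0.191]
contact_force: [0.6, -0.2, -1.4]
opening: 0.131
```

```bash
python3 look.py 4
```

```text
(no output)
```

View pics/L4s.png

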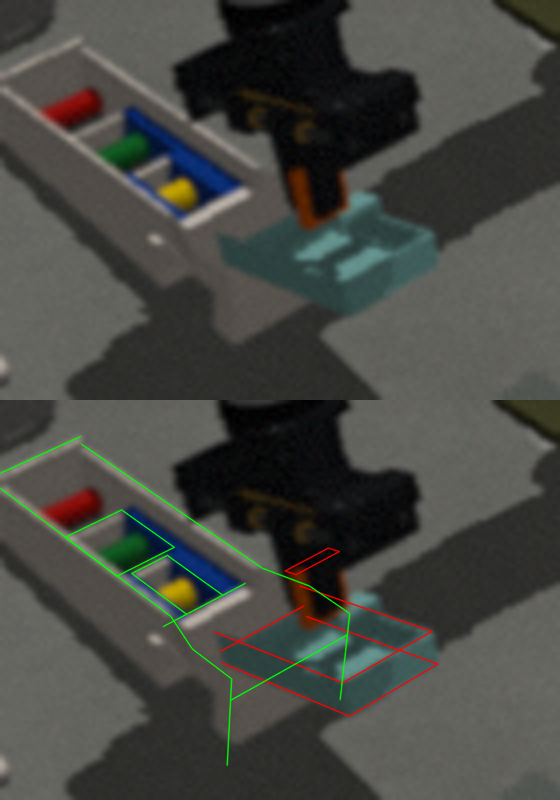

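View pics/L4t.png

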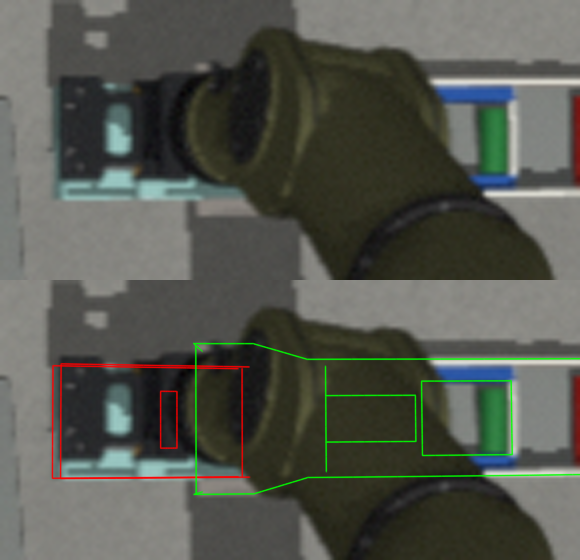

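All three rollers lie in their own slots: red at (75,105), green at (125,152) and yellow at (178,193) in the scene crop. Next I back off and level the scoop.

```bash
python3 mv.py "(.53,.19,.2,0,8)" "dict(mm=18,deg=4)"
```

```text
t 16.58 pos [0.5375 0.1296 0.1717] F [ 0.  -0.8 -0.6] open 0.132 rows needed 3.7
TOTAL mm [ -6.8 -66.7  -3.6] deg [-14.    0.3   0.6]
-0.0018, -0.0179, -0.001, -3.8, 0.1, 0.2
-0.0037, -0.0358, -0.0019, -7.5, 0.1, 0.3
-0.0055, -0.0536, -0.0029, -11.3, 0.2, 0.5
-0.0068, -0.0667, -0.0036, -14, 0.3, 0.6
-0.0068, -0.0667, -0.0036, -14, 0.3, 0.6
```

send_rows:
  moves: [0, -0.01, -0.006, -2, 0, 0.1, -0.003, -0.027, -0.009, -5, 0, 0.3, -0.004, -0.045, -0.009, -9, 0, 0.4, -0.006, -0.064, -0.008, -13, 0, 0.6, -0.008, -0.085, -0.004, -16, 0, 0.8]

```text
clock: 17.0
tool_pos: [0.5288, 0.2079, 0.2085]
eef_rot: [0.999, -0.001, -0.001, -0.051]
contact_force: [-0.3, -0.2, -1.6]
opening: 0.133
```

```bash
python3 mv.py "(.488,.373,.14,-1)" "dict(mm=30)"
```

```text
t 17.0 pos [0.5288 0.2079 0.2085] F [-0.3 -0.2 -1.6] open 0.133 rows needed 6.1
TOTAL mm [ -40.9 -157.1   85. ] deg [-5.8  0.2  0.9]
-0.0067, -0.0257, 0.0139, -1, 0, 0.1
-0.0134, -0.0514, 0.0278, -1.9, 0.1, 0.3
-0.0201, -0.0772, 0.0418, -2.9, 0.1, 0.4
-0.0268, -0.1029, 0.0557, -3.8, 0.1, 0.6
-0.0335, -0.1286, 0.0696, -4.8, 0.2, 0.7
```

send_rows:
  moves: [-0.007, -0.026, 0.011, -1, 0, 0.1, -0.013, -0.052, 0.023, -2.5, 0, 0.3, -0.02, -0.077, 0.036, -4, 0, 0.4, -0.027, -0.103, 0.05, -5, 0, 0.6, -0.033, -0.128, 0.064, -5.8, 0, 0.7]

```text
clock: 17.42
tool_pos: [0.4947, 0.3443, 0.1575]
eef_rot: [1.0, -0.006, -0.002, -0.0]
contact_force: [0.1, -0.0, -1.0]
opening: 0.129
```

```bash
python3 mv.py "(.488,.373,.11,-1)" "dict(mm=15)"
```

```text
t 17.42 pos [0.4947 0.3443 0.1575] F [ 0.1 -0.  -1. ] open 0.129 rows needed 3.7
TOTAL mm [ -6.9 -28.6  47.6] deg [-0.   0.2  0.3]
-0.0018, -0.0077, 0.0128, -0, 0.1, 0.1
-0.0037, -0.0153, 0.0255, -0, 0.1, 0.1
-0.0055, -0.023, 0.0383, -0, 0.2, 0.2
-0.0069, -0.0286, 0.0476, -0, 0.2, 0.3
-0.0069, -0.0286, 0.0476, -0, 0.2, 0.3
```

send_rows:
  moves: [-0.002, -0.012, 0.012, 0, 0, 0.1, -0.004, -0.02, 0.025, 0, 0.1, 0.2, -0.006, -0.0255, 0.038, 0, 0.1, 0.3, -0.007, -0.027, 0.047, 0, 0.2, 0.3, -0.007, -0.027, 0.047, 0, 0.2, 0.3]

```text
clock: 17.83
tool_pos: [0.487, 0.3689, 0.1082]
eef_rot: [1.0, -0.01, -0.002, 0.002]
contact_force: [-1.5, -1.0, -1.4]
opening: 0.131
```

```bash
python3 mv.py "(.488,.373,.080,-1)" "dict(mm=8)"
```

```text
t 17.83 pos [0.487  0.3689 0.1082] F [-1.5 -1.  -1.4] open 0.131 rows needed 3.6
TOTAL mm [ 1.  -4.2 28.2] deg [ 0.2  0.2 -0.1]
0.0003, -0.0012, 0.0079, 0, 0.1, -0
0.0005, -0.0024, 0.0158, 0.1, 0.1, -0.1
0.0008, -0.0035, 0.0237, 0.1, 0.2, -0.1
0.001, -0.0042, 0.0282, 0.2, 0.2, -0.1
0.001, -0.0042, 0.0282, 0.2, 0.2, -0.1
```

send_rows:
  moves: [0, -0.002, 0.008, 0.1, 0.1, 0, 0, -0.003, 0.016, 0.1, 0.1, 0, 0, -0.004, 0.022, 0.1, 0.2, 0, 0, -0.004, 0.026, 0.1, 0.2, 0, 0, -0.004, 0.027, 0.1, 0.2, 0]

```text
clock: 18.25
tool_pos: [0.4868, 0.3724, 0.0805]
eef_rot: [1.0, -0.01, -0.0, 0.001]
contact_force: [0.5, 0.3, -1.9]
opening: 0.134
```

```bash
python3 mv.py "(.488,.373,.079,-1)" "dict(mm=8,n=0)"
```

```text
t 18.25 pos [0.4868 0.3724 0.0805] F [ 0.5  0.3 -1.9] open 0.134 rows needed 1
TOTAL mm [ 1.1 -0.6  1.5] deg [ 0.1  0.1 -0.1]
```

Lower it slowly until there is contact.

send_rows:
  moves: [0, 0, 0.0007, 0, 0, 0, 0, 0, 0.0014, 0, 0, 0, 0, 0, 0.002, 0, 0, 0, 0, 0, 0.0025, 0, 0, 0, 0, 0, 0.0025, 0, 0, 0]

```text
clock: 18.67
tool_pos: [0.4869, 0.3722, 0.0791]
eef_rot: [1.0, -0.01, -0.0, 0.001]
contact_force: [-1.3, -1.0, 6.3]
opening: 0.131
```

send_rows:
  moves: [0, 0, 0, 0, 0, 0, 0, 0, 0, 0, 0, 0, 0, 0, 0, 0, 0, 0, 0, 0, 0, 0, 0, 0, 0, 0, 0, 0, 0, 0]
  claw: -0.14

```text
clock: 19.08
tool_pos: [0.4869, 0.3723, 0.079]
eef_rot: [1.0, -0.01, -0.0, 0.001]
contact_force: [0.1, 0.2, -0.7]
opening: 0.486
```

send_rows:
  moves: [0, 0, -0.005, 0, 0, 0, 0, 0, -0.025, 0, 0, 0, 0, 0, -0.06, 0, 0, 0, 0, 0, -0.1, 0, 0, 0, 0, 0, -0.14, 0, 0, 0]

```text
clock: 19.5
tool_pos: [0.4865, 0.3721, 0.2204]
eef_rot: [1.0, -0.01, -0.001, 0.001]
contact_force: [0.3, 0.4, 1.0]
opening: 0.572
```

```bash
python3 mv.py "(.42,-.15,.3,-1)"
```

```text
t 19.5 pos [0.4865 0.3721 0.2204] F [0.3 0.4 1. ] open 0.572 rows needed 13.3
TOTAL mm [-56.1 523.6 -78. ] deg [ 0.2  0.1 -0.2]
-0.0042, 0.0393, -0.0059, 0, 0, -0
-0.0084, 0.0787, -0.0117, 0, 0, -0
-0.0126, 0.118, -0.0176, 0, 0, -0
-0.0169, 0.1574, -0.0235, 0, 0, -0
-0.0211, 0.1967, -0.0293, 0.1, 0, -0.1
```

send_rows:
  moves: [-0.025, 0.03, -0.015, 0, 0, 0, -0.05, 0.06, -0.03, 0, 0, 0, -0.075, 0.095, -0.045, 0, 0, 0, -0.1, 0.13, -0.06, 0, 0, 0, -0.125, 0.165, -0.075, 0, 0, 0]

```text
clock: 19.92
tool_pos: [0.3644, 0.2183, 0.2926]
eef_rot: [1.0, -0.01, -0.001, 0.001]
contact_force: [1.1, -0.6, 0.2]
opening: 0.569
```

```bash
python3 - <<'E'
from ov import *
s=imaging.snapshot('scene');t=imaging.snapshot('top');np.savez('pics/s5.npz',**s);np.savez('pics/t5.npz',**t)
cv2.imwrite('pics/f_s.png',crop(s,170,110,430,320,3)); cv2.imwrite('pics/f_t.png',crop(t,80,100,410,270,2.4))
E
```

```text
(no output)
```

View pics/f_s.png

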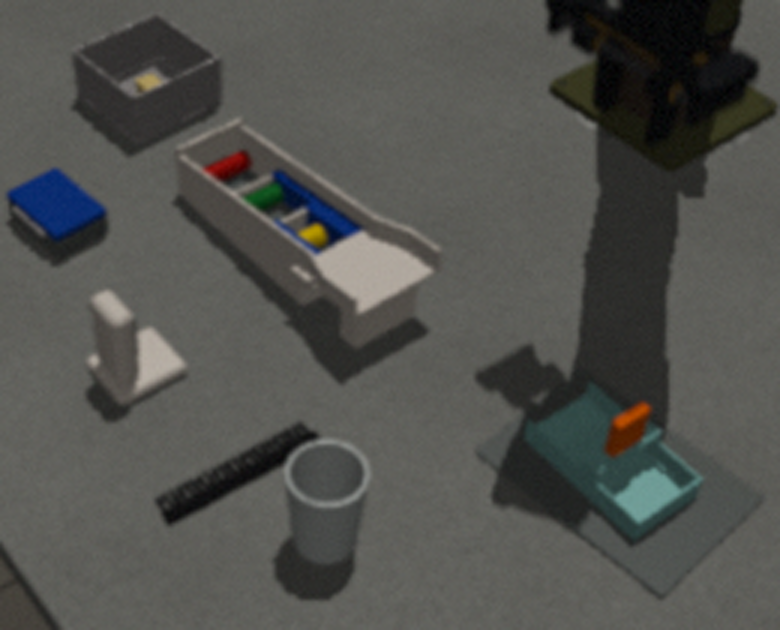

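View pics/f_t.png

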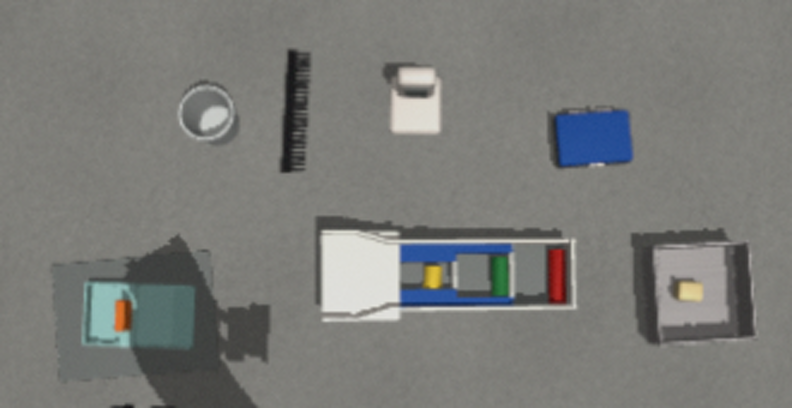

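Everything looks right. I check that the rollers are seated by their top heights (expected 46, 38 and 30 mm), then hand in.

```bash
python3 - <<'E'
from ov import *
import pour
for nm in('t5','s5'):
    s=dict(np.load(f'pics/{nm}.npz',allow_pickle=True)); im=cv2.cvtColor(s['image'],cv2.COLOR_RGB2HSV)
    h,sa,v=[im[...,i] for i in range(3)]
    for n,m in dict(yel=(h>18)&(h<32)&(sa>130)&(v>60),grn=(h>45)&(h<75)&(sa>120)&(v>30),red=((h<5)|(h>172))&(sa>150)&(v>60)).items():
        P=cloud(s,m); W=pour.Rr.inv().apply(P-pour.O)*1000; k=(W[:,0]>0)&(W[:,0]<225)&(abs(W[:,1])<45); W=W[k]
        print(nm,n,len(W),'x',np.percentile(W[:,0],[5,50,95]).round(),'y',np.percentile(W[:,1],[5,95]).round(),'z',np.percentile(W[:,2],[50,90]).round())
E
python3 fit.py >/dev/null; python3 - <<'E'
from h import *
print(r.get_state()['clock'], r.finish_job())
E
```

```text
t5 yel 64 x [34. 44. 54.] y [-15.  10.] z [44. 48.]
t5 grn 97 x [124. 132. 139.] y [-25.  20.] z [37. 41.]
t5 red 142 x [201. 210. 220.] y [-32.  28.] z [28. 32.]
s5 yel 47 x [31. 38. 49.] y [-17.   6.] z [41. 44.]
s5 grn 63 x [119. 126. 137.] y [-25.   8.] z [33. 37.]
s5 red 72 x [197. 204. 214.] y [-35.   9.] z [24. 29.]
the job is handed in; nothing more can be done
20.0167 None
```

The job is done and handed in at about 20 s; finishing reported no verdict. I put the soap stub in the steel bin, tipped the scoop over the landing, and set the empty scoop back upright on its mat.

- **Rollers:** all three are in their own slots. The depth readings put their tops at about 44, 37 and 28 mm for short, medium and long, against an expected 46, 38 and 30 mm. The second camera read up to 5 mm lower.
- **Soap, scoop and bystanders:** in the last pictures the soap lies in the bin. The scoop stands on its mat, with its grip within a few millimetres of where it started. The cup, shaver dock, hearing-aid box and comb look unmoved, though I judged that by eye.
- **Forces:** the highest force reading I saw at the end of a move was about 7 N, and the gripper was clear of everything at hand-in.
- **One disagreement:** the automatic pose fit turned the ramp and bin slightly too far against the pictures. I corrected the ramp by hand from the overlay differences. For the bin I kept the fitted centre.

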